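# Set up the bench centres from the flip-cap tube rack

## Task

Get the next job ready: for every storage tube in the rack that has a bar in it, flick open the tube's end cap, slide the bar forward from under the hood at the back of the tube and lift it out. Mount the thick bar between the centres: draw the tailstock well back, lay the bar in the two V rests, then slide the tailstock up until the bar is held snugly between both centres; lay each thin bar in a notch of its own on the wooden stand. Finish with every cap in the rack pressed fully shut, and leave the screwdriver and the tape roll where they are.

Things in the scene. Friction and masses are not known exactly. Their poses are not given: they have to be found in the camera images.
- rack: wooden tube rack, fixed: 142 (x) x 206 (y) mm, its top 62 mm above the bench. Origin: centre of its underside on the bench. Its -x side is the front, where the caps are. Three storage tubes lie on its top side by side along its x axis, 74 mm apart in y; which tube lies where changes
- tube_a: grey storage tube fixed on the rack, home of the thick bar: 132 mm long, 34 wide (41 at the hood). Origin: centre of its underside, on the rack top, 62 mm above the bench. Open on top but for a hood at the back (x +38 to +68, underside 50, top 55 mm above the origin, back wall at x +64) that covers the last 20 mm of the bar. Front (x -69) closed by the cap; see tube_b for the saddles
- tube_b: the same kind of tube, home of thin bar blank_b. In each tube the bar lies along x in two V saddles (x -64 to -52 and +20 to +64, tops about 30 mm above the origin); from x -52 to +20 only sills 14 mm high stand beside it, so it can be gripped there. With the cap open the bar must move 24 mm or more towards -x before it can be lifted
- tube_c: the same kind of tube; home of thin bar blank_c
- cap_a (a joint): black round flip cap of tube_a, rad: 0 shut, 1.8 fully open; stays where left (friction 0.03 N m). Upright hinge at x -69, y -21 mm of the tube's frame. Shut, the disc (40 mm across, 4 thick, centre 34 mm above the tube's origin) and tab point along the tube's +y; opening swings them forward to -x (counter-clockwise from above)
- cap_b (a joint): flip cap of tube_b, as cap_a
- cap_c (a joint): flip cap of tube_c, as cap_a
- tab_a (a point): centre of the thumb tab of cap_a, 53 mm from the hinge; tab 4 mm thick, from 35 to 65 mm off the hinge (it sticks out sideways beyond its tube) and 100 to 114 mm above the bench. Its frame turns with the cap: y points from hinge to tab, -x is the outer side
- tab_b (a point): thumb tab of cap_b, as tab_a
- tab_c (a point): thumb tab of cap_c, as tab_a
- blank_a_mid (a point): centre of the thick bar: octagonal aluminium, 26 mm across flats, 120 mm long along its x, 0.25 kg, a small centre hole in each end; either end may face either way
- blank_b_mid (a point): centre of a thin bar: octagonal aluminium, 20 mm across flats, 120 mm long along its x, 0.15 kg (may be absent)
- blank_c_mid (a point): centre of the other thin bar, as blank_b (may be absent)
- centers: bench centres, fixed: bed 64 (x) x 262 (y) x 12 mm. Origin: on the bench under the middle of the mounted bar. The axis runs along y, 45 mm up. Headstock at +y (housing y 74 to 100, 70 mm high): its centre stops the bar's end at y +60. Two V rests, 14 mm long, at y -40 and +40, tops 42 mm up, carry the thick bar with its axis at 45 mm
- tailstock (a joint): slide of the tailstock along +y of the bench centres, m: 0 fully back (its centre at y -105 mm), 0.045 when its centre meets a bar that touches the headstock centre; end stop at 0.052. It starts run up, too close for the bar. It moves stiffly (3 N) and stays put
- tail_post (a point): middle of the upright steel post on the tailstock for gripping it, 18 mm thick, 32 mm high, 84 mm above the bench (its top at 100 mm)
- stand: loose wooden stand, 92 (x) x 118 (y) mm, 0.8 kg. Origin: centre of its underside. Two rails at x = -36 and +36 (14 mm wide) each have two V notches, at y = -30 and +30, tops 40 mm up; a thin bar lies along x across both rails in one pair of notches, with its axis 39 mm above the bench
- screwdriver: screwdriver with a blue handle, 170 mm long, lying right of the rack; leave it
- tape: roll of black tape, 62 mm across, 19 mm high, lying in front of the rack; leave it

How it is judged:
By the outcome, as a careful person would: the job done as asked, in the order asked, and still so for the second after the job is handed in, with the robot touching nothing.
Of blank_b, blank_c only 1 to 2 are there at a start; the rules pass over those that are not, and their reading is None.
At some moment in a run one of stand may be knocked a few centimetres aside while the robot is not near it.
Once in a run the grip may slacken for a moment while it holds something.
It also fails if it takes over 210 s, if anything falls off the work surface, if the arm or the gripper's body presses on something with over 40 N, if the wrist force passes 120 N, or if a joint passes its speed limit or range.

## Robot

A 7-joint arm with a two-finger parallel gripper is mounted at the origin on the work surface; the furniture and walls round the work are solid. World frame = base frame: x ahead of the robot, y to its left, z up, the work surface at z = 0. Lengths are in m, angles in rad, forces in N, time in s.
With the tool pointing down it reaches from about 0.425 to 0.875 m from the base axis. Payload 4.7 kg.
Tool frame: the origin (TCP) lies midway between the tips of the shut fingers; the grasp point (between the pads) lies 19 mm behind it (ctrl.grip_point_offset is the distance from the TCP to the grasp point, in m); z points along the fingers, y is the line along which they close (so a half turn about z gives the same grasp; the last joint's range is limited). The gripper opens to 87 mm and grips with 3 to 60 N. Pads are 19 mm wide; open, the fingers measure 117 mm over their backs; the gripper's body (75 mm by 190 mm) begins 51 mm behind the grasp point.
Start: joints at [-1.14, 0.321, -0.07, 1.45, 0.023, 1.371, -0.057], TCP at [0.263, 0.594, 0.223] pointing down, gripper open.
Joint ranges: [-2.86, 2.86], [-0.3, 2.09], [-1.38, 1.24], [0.06, 2.45], [-1.56, 4.7], [0.09, 2.05], [-2.69, 2.69]. Speed limits (rad/s): [2.57, 2.57, 3.14, 3.14, 3.14, 3.14, 3.14].

## Interface

Orientations are given as a rotation vector (axis times angle).
In Python, from bench import ctrl gives the robot as it stands.
- The arm moves only by the tool move_arm, never from a script. Its argument "increments" is text: rows parted by semicolons, each of 7 numbers parted by spaces: the shift along the world's x, y, z in mm, then the turn, a rotation vector about the world's x, y, z in degrees, then the closure in counts, from 0 (fully open) to 255 (shut). A call has exactly 8 rows; each row shifts and turns the commanded pose from where the row before left it; what a row does not reach is not made up. A row lasts 1/12 s, in which the tool goes at most 41.7 mm and 7.16 degrees, less where a joint would pass 70% of its speed; a pose out of reach is approached as far as the arm can. A call with a gripper value outside its range is refused whole. The fingers move at their own pace and stop on an object; "grip_force" is the grip in N (left out, the last holds). Time passes only in rows, so rows that do not move let the fingers close, or fill a call up. It gives the time, the measured TCP pose, the force, the opening and the grip force at its end, in the units of the state.
- ctrl.get_state(): the state, without advancing time (a new reading comes with each control period).
- ctrl.get_image(name): name is "scene" or "top" or "wrist"; returns a dict with "frame" (384x512x3 uint8, red, green, blue), "depth" (384x512 float32, m along the optical axis (not along the pixel's ray), 0 where there is no reading), "fx", "fy", "cx", "cy" (pixels), "position" and "orientation" of the camera in the world. Camera axes: x right, y down, z forward; pixel columns grow to the right and rows downward; lengths in m; the calibration is good to about 2 mm. The wrist camera is an equidistant fisheye: a pixel r from the principal point sees the ray r / f radians off the axis. A picture is of the moment at which its call begins.
- ctrl.close_job(): hands the job in; it is judged then, once.
Trained networks look in a picture, given as the dict that the camera call returned (one of the last four; its "shot" number tells which), for a name from the list of things; names that differ only in an ending like _2 or _b are one class to them, and where a whole thing is asked for, a point or a joint stands for the part that bears it (a point fixed in the world has none). Each returns a list of dicts, best first, with "score" (0 to 1); they miss things now and then, are a little off and sometimes report something else, mostly with a low value. They report only what shows in the picture. A call takes as long as a camera call.
- ctrl.find_in(target, picture): "centre" ([x, y, z] in m, in world coordinates, good to about 4 mm: the middle of the surface that is visible of it).
- ctrl.silhouettes(target, picture): "region" (384x512 bool, what is visible of it).
The state is a dict: "time": time; "joint_positions": joint angles; "qd": joint speeds; "joint_torque": joint torques, N m; "position": TCP position; "tool_rot": TCP orientation; "ft_force": force on the tool from outside, world axes, zero at the start; "torque": the same for the moment, N m; "grip_width": opening from 0.0 (shut) to 1.0 (fully open); "grip_force": force on a finger pad.
Only numpy, scipy, OpenCV 4.12 (cv2) and the standard library are available. Lean on these libraries where they do the work, as an engineer would, in place of code of your own. Each camera call takes 0.05 s, during which the arm holds its last target. There are 200 camera calls.

## Working session

There is one attempt and no reset: what is moved stays moved. The work goes in short steps, Python scripts to look and compute and a tool call to move; the robot and the scene stay as the last step left them, time stands still between calls to the robot, and variables do not carry over. Pictures are saved under pics/ and viewed, at most 14 in all, crops included, and the job is handed in when it is done.

Besides the shell and the picture viewer there is one more tool, called after "Call:" as a command line: name --argument value ..., lists and objects as JSON in quotes. move_arm: Moves the arm, as the interface text tells. Its arguments: {"type":"object","properties":{"increments":{"type":"string"},"grip_force":{"type":"number"}},"required":["increments"]}

```bash
ls; mkdir -p pics
cat > h.py <<'E'
import numpy as np, cv2
from scipy.spatial.transform import Rotation as R
from bench import ctrl
def save(p,name): cv2.imwrite('pics/'+name,cv2.cvtColor(p['frame'],cv2.COLOR_RGB2BGR))
def rot(p):
    o=np.array(p['orientation'],float)
    return o if o.shape==(3,3) else (R.from_rotvec(o).as_matrix() if o.size==3 else R.from_quat(o).as_matrix())
def cloud(p,fish=False):
    v,u=np.mgrid[0:384,0:512]; d=p['depth']
    x=(u-p['cx'])/p['fx']; y=(v-p['cy'])/p['fy']
    if fish:
        r=np.hypot(x,y); k=np.where(r>1e-6,np.tan(np.minimum(r,1.5))/np.maximum(r,1e-6),1); x=x*k;y=y*k
    P=np.stack([x*d,y*d,d],-1)@rot(p).T+np.array(p['position']); P[d<=0]=np.nan
    return P
E
python3 - <<'E'
from h import *
print(ctrl.get_state())
for n in('scene','top'):
    p=ctrl.get_image(n); save(p,n+'0.png'); print(n,p['position'],p['orientation'],p['fx'],p['cx'],p['cy'])
    for t in ['rack','tube_a','tube_b','cap_a','cap_b','tab_a','blank_a_mid','blank_b_mid','centers','tailstock','tail_post','stand','screwdriver','tape']:
        print(t,[(np.round(f['centre'],3).tolist(),round(f['score'],2)) for f in ctrl.find_in(t,p)][:5])
    np.save(n+'0.npy',cloud(p))
E
```

```text
pics
{'time': 0.0, 'joint_positions': array([-1.13990049,  0.32184441, -0.0700965 ,  1.45168792,  0.02258306,
        1.37079115, -0.05690786]), 'qd': array([ 0.00118604,  0.00110413,  0.00032153, -0.00058777, -0.00081178,
       -0.00179924, -0.0004048 ]), 'joint_torque': array([-8.11367518e-04, -4.91282129e+01, -4.04546158e-01, -3.12546766e+01,
       -6.38746982e-02,  4.33170993e-02,  1.83386792e-04]), 'position': array([0.26294815, 0.59382715, 0.22144121]), 'tool_rot': array([-6.49857850e-01, -3.07331041e+00,  3.00987787e-03]), 'ft_force': array([-0.98072085, -0.37490831, -0.28052749]), 'torque': array([0.04143   , 0.00294224, 0.0296513 ]), 'grip_force': 0.0, 'grip_width': 0.9997537233648773}
scene [-0.07235434  0.54876824  0.53247308] [-0.97168834  2.20031929 -1.31262765] 398.7690506847289 258.016487183141 193.53839208701967
rack [([0.492, 0.073, 0.044], 0.81)]
tube_a [([0.56, 0.117, 0.085], 0.91), ([0.57, -0.025, 0.093], 0.91), ([0.557, 0.048, 0.09], 0.73), ([0.517, -0.198, 0.016], 0.26), ([0.396, -0.144, 0.055], 0.22)]
tube_b [([0.56, 0.117, 0.085], 0.91), ([0.57, -0.025, 0.09
[... 1080 characters left out ...]
8, -0.028, 0.104], 0.74), ([0.551, 0.112, 0.086], 0.71)]
tube_b [([0.588, 0.04, 0.116], 0.77), ([0.588, -0.028, 0.104], 0.74), ([0.551, 0.112, 0.086], 0.71)]
cap_a [([0.486, 0.039, 0.115], 0.57)]
cap_b [([0.486, 0.039, 0.115], 0.57)]
tab_a [([0.495, -0.035, 0.111], 0.61), ([0.48, 0.107, 0.115], 0.6), ([0.487, 0.035, 0.109], 0.55)]
blank_a_mid [([0.545, 0.037, 0.107], 0.67)]
blank_b_mid []
centers [([0.399, -0.231, 0.014], 0.95), ([0.533, 0.282, 0.007], 0.17)]
tailstock [([0.408, -0.155, 0.068], 0.63), ([0.501, -0.041, 0.113], 0.23)]
tail_post [([0.401, -0.157, 0.069], 0.54)]
stand [([0.533, 0.28, 0.006], 0.75)]
screwdriver [([0.513, -0.212, 0.021], 0.53)]
tape [([0.398, -0.001, 0.02], 0.64)]
```

Run:
```python
import cv2
a=cv2.imread('pics/top0.png'); a=a[60:330,140:420]; cv2.imwrite('pics/top0c.png',cv2.resize(a,None,fx=2.2,fy=2.2,interpolation=cv2.INTER_CUBIC))
a=cv2.imread('pics/scene0.png'); cv2.imwrite('pics/scene0c.png',cv2.resize(a,(800,600),interpolation=cv2.INTER_CUBIC))
```

```text
(no output)
```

View pics/top0c.png

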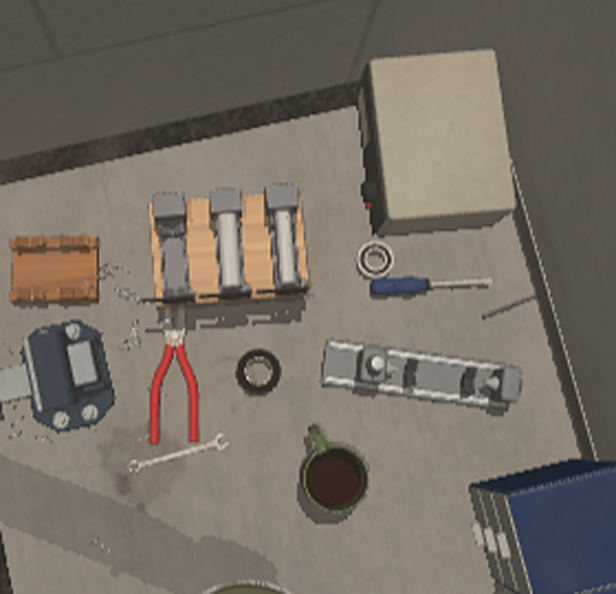

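View pics/scene0c.png

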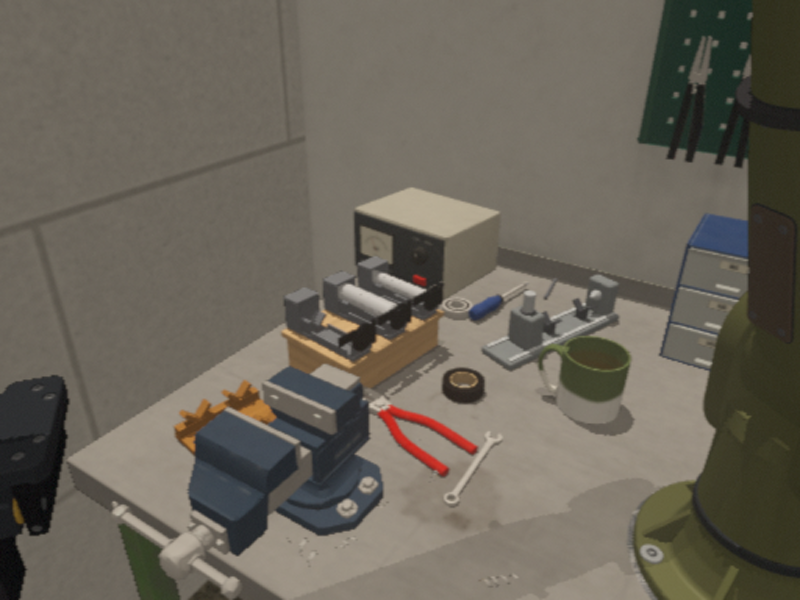

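The top view shows the left tube empty (crop 172,240), the thick bar in the middle tube (230,245), a thin bar in the right one (285,240), and all caps shut. The tailstock sits on the left of the bed (375,362). A vise and a mug are nearby. The scene view confirms this.

Run:
```python
import numpy as np, cv2
T=np.load('top0.npy').reshape(-1,3); S=np.load('scene0.npy').reshape(-1,3)
def rect(P,b,zl,zh,n):
    m=(P[:,0]>b[0])&(P[:,0]<b[1])&(P[:,1]>b[2])&(P[:,1]<b[3])&(P[:,2]>zl)&(P[:,2]<zh); Q=P[m]
    if len(Q)<10: print(n,len(Q));return
    r=cv2.minAreaRect((Q[:,:2]*1000).astype(np.float32)); print(n,len(Q),np.round(r[0],1),np.round(r[1],1),round(r[2],1),'z',np.round(np.percentile(Q[:,2],[5,50,95]),4),'mean',np.round(Q.mean(0),4))
for P,nm in((T,'top'),(S,'sc')):
    print(nm)
    rect(P,(.45,.66,-.1,.18),.052,.072,'racktop')
    for a,b in((-.06,-.0),(.01,.07),(.08,.15)): rect(P,(.58,.66,a,b),.108,.13,'hood')
    for a,b in((-.06,-.0),(.01,.07),(.08,.15)): rect(P,(.515,.58,a,b),.085,.13,'bar')
    rect(P,(.46,.51,-.09,.18),.098,.125,'caps')
    rect(P,(.33,.47,-.4,-.08),.006,.018,'bed'); rect(P,(.33,.47,-.4,-.08),.03,.065,'mid'); rect(P,(.33,.47,-.4,-.08),.085,.11,'post'); rect(P,(.33,.47,-.4,-.25),.062,.078,'head')
    rect(P,(.45,.63,.2,.36),.0,.02,'standbase'); rect(P,(.45,.63,.2,.36),.032,.05,'rails')
    rect(P,(.36,.43,-.04,.04),.012,.025,'tape')
    for nme,b in(('vise',(.3,.5,.15,.45)),('mug',(.2,.35,-.2,0)),('psu',(.5,.9,-.4,-.1))): rect(P,b,.06,.4,nme)
```

```text
top
racktop 1683 [559.4  39. ] [143.2 206.3] 6.3 z [0.0597 0.0646 0.0702] mean [0.555  0.0453 0.0648]
hood 153 [620.2 -28.9] [31.4 41.6] 6.5 z [0.1147 0.1191 0.1232] mean [ 0.6195 -0.029   0.1191]
hood 188 [605.   44.5] [47.3 40.2] 1.9 z [0.1095 0.1182 0.1234] mean [0.6079 0.044  0.1177]
hood 155 [603.8 118.4] [30.8 41.1] 6.4 z [0.1152 0.1194 0.1225] mean [0.604  0.118  0.1191]
bar 162 [547.4 -41. ] [31.9 64.4] 89.2 z [0.0958 0.1026 0.1072] mean [ 0.5465 -0.0361  0.1021]
bar 208 [548.1  38.8] [68.2 28.4] 9.5 z [0.1029 0.1101 0.1152] mean [0.5476 0.0382 0.1094]
bar 29 [575.1 114.8] [31.9  9. ] 89.2 z [0.0852 0.0898 0.0971] mean [0.5757 0.1158 0.0907]
caps 227 [497.3  41.8] [ 24.6 214.6] 5.9 z [0.0997 0.1134 0.1198] mean [0.4919 0.0368 0.1118]
bed 1431 [ 400.5 -240.4] [317.6 139.5] 89.4 z [0.0065 0.0132 0.0174] mean [ 0.399  -0.2234  0.0126]
mid 245 [ 396.9 -247.6] [216.8  46.5] 83.5 z [0.0321 0.0447 0.0639] mean [ 0.3948 -0.2489  0.0465]
post 36 [ 406.4 -157.1] [14.7 17.1] 1.3 z [0.0936 0.1013 0.1058] mean [ 0.4068 -0.1564  0.1007]
head 145 [ 386.9 -338.1] [28.5 46.1] 82.8 z [0.0641 0
[... 1653 characters left out ...]
6 -0.1532  0.0943]
head 111 [ 379.7 -337.9] [28.3 45.7] 80.4 z [0.0629 0.0685 0.0703] mean [ 0.3782 -0.3334  0.0675]
standbase 567 [565.2 280. ] [158.5 129.3] 89.8 z [0.0002 0.0093 0.0192] mean [0.5548 0.2836 0.0099]
rails 152 [525.3 280.3] [87.5 97.6] 3.5 z [0.0324 0.0361 0.0392] mean [0.5478 0.2786 0.0359]
tape 328 [392.1  -5.8] [59.  61.7] 15.2 z [0.0126 0.0172 0.0188] mean [ 0.3902 -0.0039  0.0167]
vise 8813 [365.  321.1] [121.4 259.7] 2.4 z [0.0676 0.1125 0.1414] mean [0.3505 0.3325 0.1098]
mug 1094 [ 261.4 -106.2] [ 87.5 101.3] 79.2 z [0.0616 0.0761 0.0874] mean [ 0.2559 -0.1022  0.0755]
psu 13101 [ 736.1 -265. ] [325.5 264.6] 1.1 z [0.0799 0.2034 0.3825] mean [ 0.7168 -0.3178  0.2168]
```

Call:
move_arm --increments "15 -35 5 0 0 -3.8 0;15 -35 5 0 0 -3.8 0;15 -35 5 0 0 -3.8 0;15 -35 5 0 0 -3.8 0;15 -35 5 0 0 -3.8 0;15 -35 5 0 0 -3.8 0;15 -35 5 0 0 -3.8 0;15 -35 5 0 0 -3.8 0"

```text
time: 2.17
position: [0.3836, 0.3126, 0.2631]
tool_rot: [1.438, 2.793, 0.001]
ft_force: [0.8, 0.7, 0.1]
grip_width: 0.999
grip_force: 0.0
```

Call:
move_arm --increments "15 -35 5 0 0 -3.8 128;15 -35 5 0 0 -3.8 255;15 -35 5 0 0 -3.8 255;15 -35 5 0 0 -3.8 255;15 -35 5 0 0 -3.8 255;15 -35 5 0 0 -3.8 255;15 -35 5 0 0 -3.8 255;15 -35 5 0 0 -3.8 255"

```text
time: 2.83
position: [0.5035, 0.0325, 0.3033]
tool_rot: [2.119, 2.319, 0.002]
ft_force: [1.5, 1.0, 0.5]
grip_width: 0.477
grip_force: 0.0
```

```bash
cat >> h.py <<'E'
def st():
    s=ctrl.get_state(); m=R.from_rotvec(s['tool_rot']).as_matrix()
    print('t',round(s['time'],2),'pos',np.round(s['position']*1000,1),'toolz',np.round(m[:,2],3),'yaw_y',round(np.degrees(np.arctan2(m[1,1],m[0,1])),1),'q',np.round(s['joint_positions'],2),'F',np.round(s['ft_force'],1),'w',round(s['grip_width']*87,1),'gf',round(s['grip_force'],1))
    return s
E
python3 - <<'E'
from h import *
st()
p=ctrl.get_image('wrist'); save(p,'w1.png'); P=cloud(p,True); np.save('w1.npy',P)
print(p['position'],rot(p).round(3),p['fx'],p['cx'],p['cy'])
for t in ['tube_a','cap_a','tab_a','blank_a_mid','blank_b_mid','centers','tailstock','tail_post','stand','tape']:
    print(t,[(np.round(f['centre'],3).tolist(),round(f['score'],2)) for f in ctrl.find_in(t,p)][:5])
E
```

```text
t 2.83 pos [503.5  32.5 303.3] toolz [ 0.001  0.001 -1.   ] yaw_y 5.1 q [-0.59 -0.04  0.46  1.69  0.02  1.48 -0.04] F [1.5 1.  0.5] w 41.5 gf 0.0
[0.49601427 0.11578859 0.46462718] [[ 0.996  0.084  0.029]
 [ 0.089 -0.949 -0.301]
 [ 0.002  0.302 -0.953]] 297.3186396354542 255.6568804417976 189.68197046851827
tube_a [([0.589, -0.023, 0.096], 0.8), ([0.597, 0.053, 0.113], 0.78), ([0.553, 0.11, 0.084], 0.61), ([0.494, -0.03, 0.112], 0.17)]
cap_a [([0.483, 0.11, 0.115], 0.79), ([0.488, 0.043, 0.114], 0.63), ([0.5, -0.032, 0.111], 0.55)]
tab_a [([0.48, 0.115, 0.112], 0.83), ([0.494, -0.029, 0.11], 0.66), ([0.485, 0.039, 0.111], 0.54)]
blank_a_mid [([0.541, 0.041, 0.108], 0.72)]
blank_b_mid []
centers [([0.401, -0.113, 0.008], 0.83), ([0.591, 0.051, 0.115], 0.74), ([0.479, 0.113, 0.112], 0.64)]
tailstock [([0.588, -0.025, 0.094], 0.68), ([0.404, -0.138, 0.032], 0.39), ([0.519, -0.223, 0.015], 0.18)]
tail_post []
stand [([0.528, 0.248, 0.008], 0.83)]
tape [([0.398, -0.003, 0.02], 0.67)]
```

View pics/w1.png

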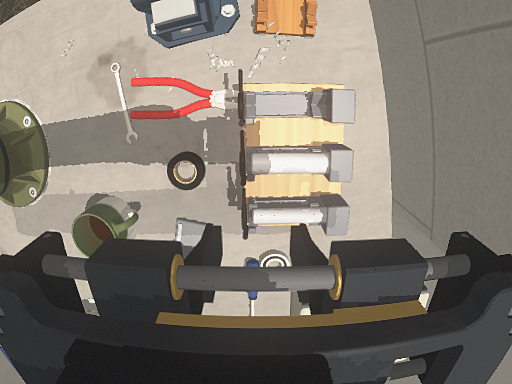

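The wrist view shows three tubes, from top to bottom: empty (300,105), thick bar (300,162) and thin bar (295,214). All three caps appear as dark lines at column ~242.

```bash
cat > fit.py <<'E'
import numpy as np, cv2
def rect(P,b,zl,zh,n):
    P=P.reshape(-1,3)
    m=(P[:,0]>b[0])&(P[:,0]<b[1])&(P[:,1]>b[2])&(P[:,1]<b[3])&(P[:,2]>zl)&(P[:,2]<zh); Q=P[m]
    if len(Q)<10: print(n,len(Q));return Q
    r=cv2.minAreaRect((Q[:,:2]*1000).astype(np.float32)); print(n,len(Q),np.round(r[0],1),np.round(r[1],1),round(r[2],1),'z',np.round(np.percentile(Q[:,2],[5,50,95])*1000,1),'mean',np.round(Q.mean(0)*1000,1))
    return Q
E
python3 - <<'E'
from fit import *
P=np.load('w1.npy')
rect(P,(.45,.66,-.1,.18),.055,.070,'racktop')
for a,b in((-.06,-.0),(.02,.07),(.08,.15)): rect(P,(.58,.66,a,b),.110,.125,'hood')
for a,b in((-.06,-.0),(.01,.07),(.08,.15)):
    rect(P,(.515,.575,a,b),.085,.13,'bar')
    rect(P,(.47,.5,a-.03,b+.03),.09,.125,'cap')
rect(P,(.46,.63,.2,.36),.032,.05,'rails')
rect(P,(.36,.43,-.04,.04),.012,.025,'tape')
rect(P,(.33,.45,-.18,-.08),.006,.018,'bed')
E
```

```text
racktop 7633 [556.8  39.9] [141.3 206.2] 6.4 z [60.  61.7 68. ] mean [547.2  56.7  62.9]
hood 673 [617.5 -27.8] [31.8 42.1] 5.4 z [113.8 116.3 117.6] mean [616.5 -26.6 116.1]
hood 771 [604.   45.8] [44.1 40.9] 5.7 z [114.1 116.2 117.5] mean [608.3  46.8 116. ]
hood 823 [601.3 119.4] [31.5 41.7] 6.2 z [114.5 116.1 117.4] mean [600.5 119.2 116. ]
bar 717 [545.4 -35.2] [61.6 21.3] 6.5 z [ 90.2  99.9 102.3] mean [544.7 -32.8  98.7]
cap 364 [497.  -17.1] [15.9 95.8] 6.3 z [ 94.6 111.5 114.5] mean [493.4 -14.1 108.7]
bar 1021 [545.1  41.1] [62.4 29.5] 5.5 z [ 97.4 106.9 109.3] mean [544.6  40.9 105.5]
cap 580 [492.9  40.4] [ 20.3 120. ] 5.5 z [ 90.8 110.4 114.2] mean [488.9  44.7 106.5]
bar 89 [571.8 116. ] [ 8.1 34.9] 5.8 z [86.  88.8 91.5] mean [571.1 117.7  88.8]
cap 449 [487.  100.5] [20.2 99.4] 6.5 z [ 90.9 111.8 114.2] mean [482.2 100.9 107.6]
rails 255 [529.9 249.6] [85.5 38.6] 3.5 z [32.7 36.4 39.4] mean [533.2 248.3  36.3]
tape 792 [395.   -5.2] [59.5 58.8] 49.0 z [15.2 17.5 19. ] mean [395.9  -4.5  17.3]
bed 641 [ 401.8 -117.9] [49.7 51.8] 81.5 z [ 9.2 11.3 13.9] mean [ 401.5 -114.2   11.4]
```

Call:
move_arm --increments "6 -17 0 0 0 1 255;6 -17 -10 0 0 0 255;0 0 -20 0 0 0 255;0 0 -35 0 0 0 255;0 0 -35 0 0 0 255;0 0 -35 0 0 0 255;0 0 -35 0 0 0 255;0 0 -20 0 0 0 255"

```text
time: 4.05
position: [0.5127, 0.0008, 0.1089]
tool_rot: [-2.092, -2.34, 0.006]
ft_force: [-1.2, -0.4, 0.2]
grip_width: 0.007
grip_force: 0.0
```

Call:
move_arm --increments "0 0 -15 0 0 0 255;-11 -1.2 0 0 0 0 255;-11 -1.2 0 0 0 0 255;-11 -1.2 0 0 0 0 255;-8 -6.4 0 0 0 0 255;-8 -6.4 0 0 0 0 255;-8 -6.4 0 0 0 0 255;-4 -10 0 0 0 0 255"

```text
time: 4.72
position: [0.4533, -0.0325, 0.0977]
tool_rot: [-2.094, -2.341, -0.001]
ft_force: [0.0, 1.6, -0.3]
grip_width: 0.003
grip_force: 0.5
```

Call:
move_arm --increments "-4 -10 0 0 0 0 255;-4 -10 0 0 0 0 255;-1 -7 0 0 0 0 255;0 0 0 0 0 0 255;0 5 10 0 0 0 255;0 5 30 0 0 0 255;0 5 30 0 0 0 255;0 5 20 0 0 0 255"

```text
time: 5.38
position: [0.4461, -0.0387, 0.1907]
tool_rot: [2.094, 2.34, 0.003]
ft_force: [1.1, 0.9, -0.8]
grip_width: 0.008
grip_force: 0.0
```

Run:
```python
from h import *
from fit import rect
st()
p=ctrl.get_image('wrist'); save(p,'w2.png'); P=cloud(p,True); np.save('w2.npy',P)
rect(P,(.42,.51,-.1,-.0),.09,.125,'capR')
```

```text
t 5.38 pos [446.1 -38.7 190.7] toolz [ 0.003 -0.    -1.   ] yaw_y 6.3 q [-0.52 -0.13  0.51  1.99  0.07  1.26  0.08] F [ 1.1  0.9 -0.8] w 0.7 gf 0.0
capR 881 [495.6 -55.2] [64.5 31.1] 50.5 z [ 90.7 100.4 114.3] mean [490.6 -57.9 101.9]
```

View pics/w2.png

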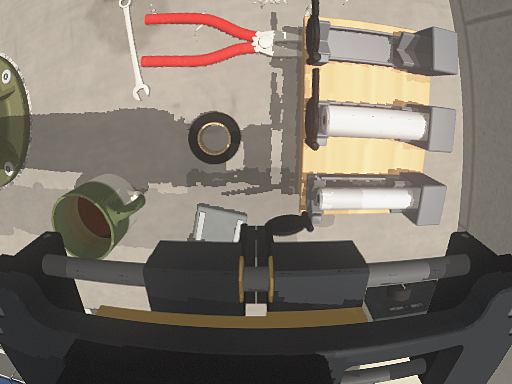

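The right cap stands open, with its disc near (290,223). The bar ends are visible at column ~318.

Call:
move_arm --increments "12 22 0 0 0 0 255;13 22 0 0 0 0 255;13 22 0 0 0 0 255;12 22 0 0 0 0 255;12 22 -10 0 0 0 255;0 0 -30 0 0 0 255;0 0 -35 0 0 0 255;0 0 -18 0 0 0 255"

```text
time: 6.1
position: [0.5053, 0.0716, 0.0915]
tool_rot: [-2.091, -2.342, 0.006]
ft_force: [-0.9, 0.0, 0.2]
grip_width: 0.006
grip_force: 0.0
```

Call:
move_arm --increments "0 0 0 0 0 0 255;-11 -1.2 0 0 0 0 255;-11 -1.2 0 0 0 0 255;-11 -1.2 0 0 0 0 255;-8 -6.4 0 0 0 0 255;-8 -6.4 0 0 0 0 255;-8 -6.4 0 0 0 0 255;-4 -10 0 0 0 0 255"

```text
time: 6.77
position: [0.4457, 0.0377, 0.0953]
tool_rot: [2.095, 2.341, 0.002]
ft_force: [0.8, -0.9, 0.2]
grip_width: 0.004
grip_force: 0.5
```

Call:
move_arm --increments "-4 -10 0 0 0 0 255;-4 -10 0 0 0 0 255;-1 -7 0 0 0 0 255;0 0 0 0 0 0 255;0 5 10 0 0 0 255;0 5 30 0 0 0 255;0 5 30 0 0 0 255;0 5 20 0 0 0 255"

```text
time: 7.43
position: [0.4381, 0.0315, 0.1876]
tool_rot: [2.094, 2.34, 0.003]
ft_force: [1.1, 0.0, -0.3]
grip_width: 0.004
grip_force: 0.0
```

Run:
```python
from h import *
st()
p=ctrl.get_image('wrist'); save(p,'w3.png'); P=cloud(p,True); np.save('w3.npy',P)
q=ctrl.get_image('top'); np.save('top3.npy',cloud(q))
a=np.hstack([p['frame'],q['frame'][60:330,140:420].repeat(1,0)]) if 0 else None
cv2.imwrite('pics/w3t.png',cv2.cvtColor(q['frame'][60:330,140:420],cv2.COLOR_RGB2BGR))
# front profile of bars along rack x
c,s=np.cos(np.radians(6.2)),np.sin(np.radians(6.2))
for n,o in(('M',(.5568,.0400)),('R',(.5648,-.0336))):
    d=P-np.array([*o,0.062]); X=c*d[...,0]+s*d[...,1]; Y=-s*d[...,0]+c*d[...,1]; Z=d[...,2]
    m=(abs(Y)<.008)&(X>-.085)&(X<.05)&(Z>.02)
    for lo in np.arange(-.085,.05,.006):
        k=m&(X>=lo)&(X<lo+.006)
        if k.sum(): print(n,round(lo*1000),k.sum(),np.round(np.percentile(Z[k],[10,90])*1000,1))
```

```text
t 7.43 pos [438.1  31.5 187.6] toolz [ 0.002  0.    -1.   ] yaw_y 6.3 q [-0.59 -0.14  0.42  2.01  0.06  1.26 -0.08] F [ 1.1  0.  -0.3] w 0.4 gf 0.0
M -67 30 [20.3 23.1]
M -61 210 [ 23.5 230.1]
M -55 627 [ 46.7 237.7]
M -49 256 [ 45.9 238.2]
M -43 389 [ 46.  238.2]
M -37 302 [ 46.  238.2]
M -31 285 [ 45.5 238.3]
M -25 111 [44.6 47.5]
M -19 96 [44.7 47.2]
M -13 100 [44.6 47.3]
M -7 95 [44.5 47.5]
M -1 91 [44.6 47.3]
M 5 92 [45.  47.4]
M 11 89 [44.9 47.5]
M 17 83 [44.7 47.3]
M 23 83 [44.3 47.3]
M 29 79 [44.2 47. ]
M 35 152 [45.4 54.6]
M 41 82 [53.4 55.1]
M 47 43 [53.8 55.2]
R -7 18 [34.9 38.9]
R -1 20 [35.7 38.7]
R 5 19 [35.9 38.4]
R 11 21 [36.6 38.7]
R 17 18 [35.2 38.4]
R 23 18 [35.8 38.9]
R 29 19 [36.4 38.5]
R 35 18 [35.7 38.3]
R 41 15 [36.  38.5]
R 47 2 [36.  36.6]
```

Run:
```python
from fit import *
T=np.load('top0.npy')
rect(T,(.05,.36,-.6,-.22),.05,.6,'cabinet'); S=np.load('scene0.npy'); rect(S,(.05,.36,-.6,-.22),.05,.6,'cabinet')
```

```text
cabinet 17623 [ 205.  -415.6] [309.9 263.2] 0.0 z [ 89.8 196.  520.3] mean [ 198.4 -437.1  284.5]
cabinet 9570 [ 276.9 -382.5] [191.1 211. ] 14.5 z [ 73.8 221.7 462.5] mean [ 284.6 -414.6  250.6]
```

Call:
move_arm --increments "0 -20 20 0 0 -1 255;0 -32 10 0 0 -1 255;0 -32 10 0 0 -1 255;0 -32 10 0 0 -1 200;0 -32 5 0 0 -1 200;0 -32 5 0 0 -1 200;0 -32 5 0 0 -1 150;0 -32 5 0 0 -1 150"

```text
time: 8.2
position: [0.4367, -0.2144, 0.2546]
tool_rot: [-2.254, -2.188, 0.001]
ft_force: [1.3, 0.0, -1.0]
grip_width: 0.283
grip_force: 0.0
```

Call:
move_arm --increments "0 -25 0 0 0 -1 150;0 -25 0 0 0 -1 150;0 -20 0 0 0 -1 150;0 0 0 0 0 -1 150;0 0 0 0 0 0 150;0 0 0 0 0 0 150;0 0 0 0 0 0 150;0 0 0 0 0 0 150"

```text
time: 8.87
position: [0.4376, -0.2818, 0.2544]
tool_rot: [-2.326, -2.111, -0.001]
ft_force: [-0.6, -0.1, 0.4]
grip_width: 0.409
grip_force: 0.0
```

Run:
```python
from h import *
from fit import rect
st()
p=ctrl.get_image('wrist'); save(p,'w4.png'); P=cloud(p,True); np.save('w4.npy',P)
for t in ['centers','tailstock','tail_post','cap_a']:
    print(t,[(np.round(f['centre'],3).tolist(),round(f['score'],2)) for f in ctrl.find_in(t,p)][:5])
rect(P,(.36,.45,-.37,-.1),.095,.105,'post')
rect(P,(.34,.45,-.37,-.08),.007,.016,'bed')
rect(P,(.36,.43,-.32,-.18),.034,.048,'rests')
rect(P,(.34,.45,-.2,-.08),.05,.066,'tail')
```

```text
t 8.87 pos [ 437.6 -281.8  254.4] toolz [-0.     0.001 -1.   ] yaw_y -5.5 q [-0.31  0.01  0.85  1.75 -0.01  1.39  0.44] F [-0.6 -0.1  0.4] w 35.6 gf 0.0
centers [([0.397, -0.224, 0.013], 0.89)]
tailstock [([0.406, -0.16, 0.069], 0.94)]
tail_post [([0.409, -0.161, 0.066], 0.92), ([0.514, -0.063, 0.005], 0.41)]
cap_a []
post 216 [ 404.6 -156.8] [17.3 16.9] 55.3 z [ 97.2  98.8 100.3] mean [ 405.  -157.1   98.8]
bed 5803 [ 397.1 -224.9] [260.2  65. ] 83.4 z [ 9.6 11.4 14.3] mean [ 400.1 -218.7   11.6]
rests 407 [ 395.  -249.3] [140.2  37.3] 84.4 z [34.7 39.2 46.9] mean [ 395.  -248.6   39.5]
tail 374 [ 403.9 -161.8] [43.2 46.4] 81.8 z [50.8 64.6 65.9] mean [ 405.9 -163.3   61.9]
```

View pics/w4.png

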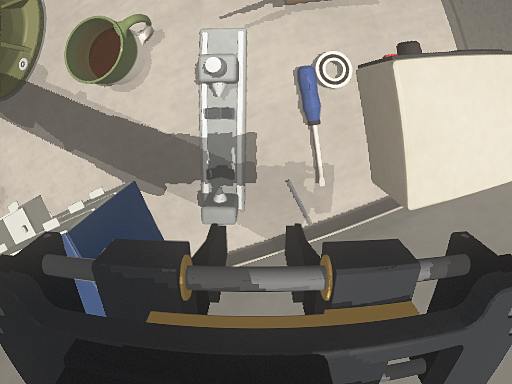

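The wrist view shows the whole bed: the tailstock post at (214,66), V rests at about (220,112) and (221,172), and the headstock at (220,205). The bed is clear of other objects.

Run:
```python
import numpy as np
P=np.load('w4.npy').reshape(-1,3)
a=np.radians(83.6); u=np.array([-np.cos(a),-np.sin(a)]); v=np.array([-u[1],u[0]])
d=P[:,:2]-[.3945,-.2505]; Y=d@u*1000; X=d@v*1000; Z=P[:,2]*1000
m=(abs(X)<40)&(Z>5)&(Z<110)
for lo in range(-170,116,4):
    k=m&(Y>=lo)&(Y<lo+4)
    if k.sum()>3:
        h=k&(Z>22)
        print(lo,k.sum(),'bedX',np.round(np.percentile(X[k&(Z<16)],[2,98]),1) if (k&(Z<16)).sum()>3 else '', 'hi n',h.sum(), np.round(np.percentile(X[h],[3,50,97]),1) if h.sum()>3 else '', np.round(np.percentile(Z[h],[50,97]),1) if h.sum()>3 else '')
```

```text
-158 49 bedX [-29.8  28.6] hi n 0  
-154 128 bedX [-30.2  30.4] hi n 0  
-150 132 bedX [-30.2  30.4] hi n 0  
-146 136 bedX [-29.7  30.4] hi n 0  
-142 132 bedX [-31.4  30.5] hi n 0  
-138 132 bedX [-29.7  30.1] hi n 0  
-134 131 bedX [-29.6  30.7] hi n 0  
-130 136 bedX [-29.6  30.7] hi n 0  
-126 138 bedX [-30.3  30.6] hi n 0  
-122 106 bedX [-31.6  31.5] hi n 0  
-118 27 bedX [17.8 31.7] hi n 0  
-114 60 bedX [20.7 31.8] hi n 32 [-17.1   0.5  17.4] [64.3 65.9]
-110 133 bedX [22.  31.8] hi n 108 [-20.7   1.8  22. ] [66.2 68.2]
-106 123 bedX [22.7 31.9] hi n 100 [-21.1   7.3  22.3] [67.  98.1]
-102 137 bedX [22.9 31.9] hi n 113 [-21.4   5.3  22.2] [ 67.5 100.2]
-98 170 bedX [22.8 32. ] hi n 146 [-20.5   5.3  22.2] [ 69.9 100.1]
-94 175 bedX [22.9 32.1] hi n 151 [-20.8   4.3  22.3] [ 70.3 100.2]
-90 188 bedX [22.9 32.1] hi n 164 [-21.1   3.5  22.4] [68.4 99.6]
-86 175 bedX [23.  32.2] hi n 151 [-21.2   1.9  22.5] [67.2 97.4]
-82 176 bedX [-30.5  32.2] hi n 138 [-19.7  -0.3  21.9] [65.5 67.7]
-78 188 bedX [-31.4  32.2] hi n 88 [-17.6   2.7  17.4] [53.1 64.8]
-74 150 bedX [-31.2  32.3]
[... 1578 characters left out ...]
1.7] [46.2 48.6]
62 147 bedX [-30.8  29.2] hi n 29 [-5.4 -0.6  4.1] [47.8 49.8]
66 146 bedX [-30.1  30.4] hi n 38 [-7.3  0.1  5.7] [50.  52.5]
70 155 bedX [-30.3  29.2] hi n 46 [-9.  -0.3  8. ] [51.5 53.6]
74 457 bedX [-30.3  30.6] hi n 354 [-19.8   3.1  20.1] [56.  68.5]
78 161 bedX [-30.4  30.7] hi n 128 [-20.7   2.5  22.1] [68.7 70.1]
82 139 bedX [-30.6  30.7] hi n 109 [-21.    1.2  22.3] [69.1 70.6]
86 132 bedX [-31.   30.7] hi n 107 [-21.2   1.1  22.2] [69.1 70.5]
90 129 bedX [-31.1  30.7] hi n 107 [-21.3   0.8  22.2] [69.1 70.6]
94 110 bedX [-14.3  30.7] hi n 92 [-21.4   0.8  22. ] [69.2 70.3]
98 55 bedX [22.  30.7] hi n 40 [-18.6   2.6  18.4] [68.3 69.5]
102 12 bedX [21.9 30.4] hi n 0
```

Call:
move_arm --increments "-6 21 0 0 0 0 100;-6 21 0 0 0 -0.5 100;-6 21 -10 0 0 -0.4 100;-5 21 -15 0 0 0 100;-5 21 -15 0 0 0 100;-5 20 -20 0 0 0 100;0 0 -30 0 0 0 100;0 0 -30 0 0 0 100"

```text
time: 9.78
position: [0.4049, -0.1568, 0.1343]
tool_rot: [2.341, 2.093, 0.005]
ft_force: [0.6, 0.5, 0.2]
grip_width: 0.607
grip_force: 0.0
```

Call:
move_arm --increments "0 0 -30 0 0 0 100;0 0 -20 0 0 0 100;0 0 -11 0 0 0 100;0 0 0 0 0 0 255;0 0 0 0 0 0 255;0 0 0 0 0 0 255;0 0 0 0 0 0 255;0 0 0 0 0 0 255" --grip_force 40

```text
time: 10.45
position: [0.4051, -0.1583, 0.0746]
tool_rot: [2.344, 2.089, 0.003]
ft_force: [1.0, 0.2, -0.5]
grip_width: 0.315
grip_force: 0.0
```

Run:
```python
from h import *
st()
```

```text
t 10.45 pos [ 405.1 -158.3   74.6] toolz [ 0.002  0.    -1.   ] yaw_y -6.6 q [-0.41 -0.03  0.73  2.16  0.02  1.01  0.18] F [ 1.   0.2 -0.5] w 27.4 gf 0.0
```

Call:
move_arm --increments "0 0 0 0 0 0 255;0 0 0 0 0 0 255;0 0 0 0 0 0 255;0.5 5 0 0 0 0 255;0.6 5 0 0 0 0 255;0.5 5 0 0 0 0 255;0.6 5 0 0 0 0 255;0.5 5 0 0 0 0 255"

```text
time: 11.12
position: [0.4068, -0.1342, 0.0742]
tool_rot: [2.345, 2.089, -0.002]
ft_force: [-3.5, -3.7, 5.4]
grip_width: 0.196
grip_force: 40.0
```

Call:
move_arm --increments "0.6 5 0 0 0 0 255;0.5 5 0 0 0 0 255;0.5 4 0 0 0 0 255;0 0 0 0 0 0 255;0 0 0 0 0 0 90;0 0 0 0 0 0 90;0 0 0 0 0 0 90;0 0 0 0 0 0 90"

```text
time: 11.78
position: [0.4085, -0.119, 0.0735]
tool_rot: [2.345, 2.09, 0.0]
ft_force: [0.4, 0.9, 0.0]
grip_width: 0.412
grip_force: 0.0
```

Run:
```python
from h import *
st()
```

```text
t 11.78 pos [ 408.5 -119.    73.5] toolz [ 0.  0. -1.] yaw_y -6.6 q [-0.46 -0.05  0.67  2.18  0.04  1.01  0.08] F [0.4 0.9 0. ] w 35.8 gf 0.0
```

Call:
move_arm --increments "0 0 30 0 0 0 110;0 0 35 0 0 0 110;0 0 35 0 0 -6 110;10 10 26 0 0 -6.5 110;16 18 0 0 0 -6.5 110;18 20 0 0 0 -6.5 110;18 20 0 0 0 -6.5 110;18 20 0 0 0 -6.5 110"

```text
time: 12.45
position: [0.4893, -0.0301, 0.1996]
tool_rot: [-2.907, -1.192, -0.001]
ft_force: [0.1, 0.3, -0.0]
grip_width: 0.566
grip_force: 0.0
```

Call:
move_arm --increments "18 20 0 0 0 -6.5 110;18 20 0 0 0 -6.5 110;16 16 0 0 0 -6.5 110;14 14 0 0 0 -6.5 110;0 0 0 0 0 -6.5 110;0 0 0 0 0 -6.5 110;0 0 0 0 0 0 110;0 0 0 0 0 0 110"

```text
time: 13.12
position: [0.5543, 0.0388, 0.1992]
tool_rot: [3.137, 0.167, -0.001]
ft_force: [-0.5, 0.1, -0.9]
grip_width: 0.565
grip_force: 0.0
```

Run:
```python
from h import *
st()
p=ctrl.get_image('wrist'); save(p,'w5.png'); P=cloud(p,True); np.save('w5.npy',P)
c,s=np.cos(np.radians(6.2)),np.sin(np.radians(6.2))
for n,o in(('M',(.5568,.0400)),('R',(.5648,-.0336))):
    d=P-np.array([*o,0.062]); X=c*d[...,0]+s*d[...,1]; Y=-s*d[...,0]+c*d[...,1]; Z=d[...,2]
    for lo in np.arange(-.01,.036,.015):
        k=(abs(Y)<.02)&(X>lo)&(X<lo+.015)&(Z>.026)&(Z<.06)
        if k.sum()>5: print(n,round(lo*1000),k.sum(),'Y',np.round(np.percentile(Y[k],[2,50,98])*1000,1),'Z',np.round(np.percentile(Z[k],[50,95])*1000,1))
```

```text
t 13.12 pos [554.3  38.8 199.2] toolz [-0.001 -0.    -1.   ] yaw_y -83.9 q [-0.56  0.14  0.49  1.74 -0.07  1.28 -1.52] F [-0.5  0.1 -0.9] w 49.2 gf 0.0
M -10 438 Y [-12.2  -0.3  12.5] Z [45.2 47.1]
M 5 465 Y [-12.    0.5  13.2] Z [45.1 47.1]
M 20 590 Y [-15.3   0.5  16.5] Z [44.1 47.1]
M 35 713 Y [-18.7   0.4  18.8] Z [54.  55.3]
R -10 328 Y [-9.3  2.8 10.3] Z [37.8 40.1]
R 5 356 Y [-9.2  3.2 10.5] Z [38.  40.1]
R 20 507 Y [-15.6   3.4  17. ] Z [35.5 39.9]
R 35 610 Y [-18.8   0.5  19.5] Z [54.2 55.3]
```

View pics/w5.png

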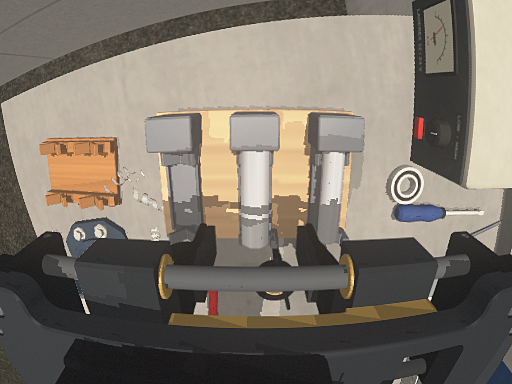

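The middle bar at (255,195) lies between the fingers, and the view is aligned with the rack.

Call:
move_arm --increments "0 1 -25 0 0 0 110;0 0 -30 0 0 0 110;0 0 -30 0 0 0 110;0 0 -20 0 0 0 110;0 0 -15 0 0 0 110;0 0 0 0 0 0 110;0 0 0 0 0 0 255;0 0 0 0 0 0 255" --grip_force 40

```text
time: 13.83
position: [0.5553, 0.0397, 0.0808]
tool_rot: [-3.137, -0.163, -0.003]
ft_force: [0.7, 0.3, 0.1]
grip_width: 0.485
grip_force: 0.0
```

Call:
move_arm --increments "0 0 0 0 0 0 255;0 0 0 0 0 0 255;0 0 0 0 0 0 255;0 0 0 0 0 0 255;0 0 0 0 0 0 255;0 0 0 0 0 0 255;0 0 0 0 0 0 255;0 0 0 0 0 0 255"

```text
time: 14.5
position: [0.5553, 0.0399, 0.0805]
tool_rot: [-3.137, -0.162, -0.003]
ft_force: [-1.2, -0.2, 5.8]
grip_width: 0.278
grip_force: 37.5
```

Call:
move_arm --increments "-4 -0.4 0 0 0 0 255;-4 -0.4 0 0 0 0 255;-4 -0.5 0 0 0 0 255;-4 -0.4 0 0 0 0 255;-4 -0.5 0 0 0 0 255;-4 -0.4 0 0 0 0 255;-4 -0.5 0 0 0 0 255;-4 -0.4 0 0 0 0 255"

```text
time: 15.17
position: [0.5241, 0.0365, 0.0805]
tool_rot: [-3.137, -0.162, -0.007]
ft_force: [5.9, -0.1, 3.7]
grip_width: 0.275
grip_force: 37.6
```

Call:
move_arm --increments "0 0 0 0 0 0 255;0 0 3 0 0 0 255;0 0 5 0 0 0 255;0 0 10 0 0 0 255;0 0 20 0 0 0 255;0 0 20 0 0 0 255;0 0 20 0 0 0 255;0 0 10 0 0 0 255"

```text
time: 15.83
position: [0.523, 0.0362, 0.17]
tool_rot: [-3.137, -0.162, -0.003]
ft_force: [0.4, -0.4, -2.6]
grip_width: 0.273
grip_force: 37.8
```

Run:
```python
from h import *
st()
p=ctrl.get_image('wrist'); save(p,'w6.png'); P=cloud(p,True); np.save('w6.npy',P)
```

```text
t 15.83 pos [523.   36.2 170. ] toolz [ 0.002  0.    -1.   ] yaw_y -84.1 q [-0.57  0.08  0.48  1.85 -0.04  1.22 -1.55] F [ 0.4 -0.4 -2.6] w 23.8 gf 37.8
```

View pics/w6.png

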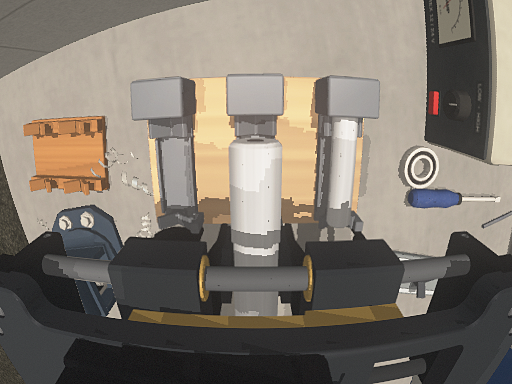

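The thick bar is gripped and lifted clear of the hood; its rear end shows at (255,142).

Run:
```python
import numpy as np
P=np.load('w6.npy').reshape(-1,3)
c,s=np.cos(np.radians(6.1)),np.sin(np.radians(6.1))
d=(P-[.523,.0362,.170])*1000; X=c*d[:,0]+s*d[:,1]; Y=-s*d[:,0]+c*d[:,1]; Z=d[:,2]
for lo in range(10,70,4):
    k=(abs(Y)<14)&(X>=lo)&(X<lo+4)&(Z>-5)&(Z<60)
    if k.sum()>4: print(lo,k.sum(),'Y',np.percentile(Y[k],[3,50,97]).round(1),'Z',np.percentile(Z[k],[5,50,95]).round(1))
k=(abs(Y)<5)&(Z>20)&(Z<40)&(X>20); print(np.percentile(X[k],[95,99,100]))
```

```text
10 386 Y [-12.9   1.   13.3] Z [20.6 26.9 37.1]
14 349 Y [-12.1  -0.   12.5] Z [20.5 26.8 28.3]
18 355 Y [-12.   -0.1  12.3] Z [20.9 26.7 28.3]
22 380 Y [-11.9   0.4  12.7] Z [20.6 26.5 28.3]
26 375 Y [-11.7   0.4  12.6] Z [20.9 26.5 28.3]
30 389 Y [-11.7   0.4  12.5] Z [21.  26.6 28.3]
34 396 Y [-11.6  -0.1  12.3] Z [21.  26.6 28.4]
38 418 Y [-12.1   0.6  12.6] Z [20.5 26.6 28.3]
42 416 Y [-11.7   0.3  12.6] Z [20.7 26.6 28.4]
46 437 Y [-11.8   0.3  12.5] Z [20.7 26.5 28.3]
50 434 Y [-11.8   0.3  12.4] Z [20.8 26.5 28.3]
54 457 Y [-11.7   0.7  12.8] Z [20.6 26.6 28.3]
58 477 Y [-11.7   0.2  12.6] Z [20.6 26.2 28.2]
62 322 Y [-9.9  0.2 10.7] Z [ 5.  18.6 26.4]
[61.51582836 62.66675413 62.8760342 ]
```

Call:
move_arm --increments "-4 -14 10 0 0 6.5 255;-10 -24 10 0 0 6.5 255;-11 -24 0 0 0 6.5 255;-11 -25 0 0 0 6.5 255;-11 -25 0 0 0 6.5 255;-11 -25 0 0 0 6.5 255;-11 -25 0 0 0 6.5 255;-11 -25 0 0 0 6.5 255"

```text
time: 16.55
position: [0.4408, -0.1517, 0.1866]
tool_rot: [-2.743, -1.528, 0.003]
ft_force: [1.1, 0.8, -1.1]
grip_width: 0.276
grip_force: 37.8
```

Call:
move_arm --increments "-11 -25 0 0 0 6.5 255;-11 -25 0 0 0 6.5 255;-11 -25 0 0 0 6.5 255;-10 -18 0 0 0 6.2 255;-5 -6 0 0 0 0 255;0 0 -20 0 0 0 255;0 0 -20 0 0 0 255;0 0 -20 0 0 0 255"

```text
time: 17.22
position: [0.3943, -0.2488, 0.1264]
tool_rot: [-2.344, -2.091, -0.001]
ft_force: [0.8, 0.9, -2.1]
grip_width: 0.278
grip_force: 37.8
```

```bash
cat > bar.py <<'E'
from h import *
s=st(); p=ctrl.get_image('wrist'); P=cloud(p,True); np.save('wb.npy',P)
m=R.from_rotvec(s['tool_rot']).as_matrix(); d=((P-s['position'])*1000)@m
# tool frame: x along bar, y closing, z down
X,Y,Z=d[...,0],d[...,1],-d[...,2]
sg=np.sign(np.median(X[(abs(Y)<8)&(abs(X)<60)&(abs(X)>15)&(Z>15)&(Z<32)]))
k=(abs(Y)<13)&(X*sg>15)&(X*sg<80)&(Z>8)&(Z<40)
print('sign of visible end along tool x',sg,'end',np.percentile((X*sg)[k&(abs(Y)<5)&(Z>16)],[95,99]).round(1),'top',np.percentile(Z[k],[50,95]).round(1),'Y',np.percentile(Y[k],[3,97]).round(1))
for lo in (15,35,55):
    j=k&(X*sg>lo)&(X*sg<lo+8)
    if j.sum()>5: print(lo,np.percentile(Z[j],95).round(1),np.percentile(Y[j],[3,97]).mean().round(1))
E
python3 bar.py
```

```text
t 17.22 pos [ 394.3 -248.8  126.4] toolz [ 0.     0.001 -1.   ] yaw_y -6.5 q [-0.33 -0.03  0.84  2.04  0.02  1.12  0.38] F [ 0.8  0.9 -2.1] w 24.2 gf 37.8
sign of visible end along tool x 1.0 end [62.1 62.9] top [26.4 28.4] Y [-12.   11.9]
15 28.4 0.1
35 28.4 -0.1
55 28.3 -0.1
```

Call:
move_arm --increments "0 -1 -15 0 0 0 255;0 0 -20 0 0 0 255;0 0 -20 0 0 0 255;0 0 -15 0 0 0 255;0 0 -10 0 0 0 255;0 0 -6 0 0 0 255;0 0 -4 0 0 0 255;0 0 -3 0 0 0 255"

```text
time: 17.93
position: [0.3949, -0.2507, 0.0347]
tool_rot: [2.342, 2.094, 0.0]
ft_force: [0.1, -0.7, -2.0]
grip_width: 0.276
grip_force: 38.0
```

```bash
python3 bar.py
```

```text
t 17.93 pos [ 394.9 -250.7   34.7] toolz [ 0. -0. -1.] yaw_y -6.4 q [-0.28  0.16  0.85  2.12 -0.15  0.92  0.54] F [ 0.1 -0.7 -2. ] w 24.0 gf 38.0
sign of visible end along tool x 1.0 end [62.3 62.9] top [26.5 28.4] Y [-12.1  11.9]
15 28.5 0.1
35 28.3 -0.1
55 28.2 -0.1
```

Call:
move_arm --increments "0 0.5 -1 0 0 0 255;0 0 -1 0 0 0 255;0 0 -1 0 0 0 255;0 0 -1 0 0 0 255;0 0 -1 0 0 0 255;0 0 0 0 0 0 255;0 0 0 0 0 0 255;0 0 0 0 0 0 255"

```text
time: 18.65
position: [0.3946, -0.2503, 0.0299]
tool_rot: [2.341, 2.094, 0.001]
ft_force: [-1.2, 0.4, 4.8]
grip_width: 0.275
grip_force: 38.0
```

Call:
move_arm --increments "0 0 0 0 0 0 150;0 0 0 0 0 0 120;0 0 0 0 0 0 120;0 0 0 0 0 0 120;0 0 10 0 0 0 120;0 0 20 0 0 0 120;0 0 30 0 0 0 120;0 0 35 0 0 0 120"

```text
time: 19.32
position: [0.393, -0.2502, 0.1251]
tool_rot: [-2.341, -2.092, 0.004]
ft_force: [1.6, 1.0, -0.0]
grip_width: 0.529
grip_force: 0.0
```

Call:
move_arm --increments "0 -20 30 0 0 0 120;0 -20 30 0 0 0 120;0 -20 20 0 0 0 120;0 -10 0 0 0 0 120;0 0 0 0 0 0 120;0 0 0 0 0 0 120;0 0 0 0 0 0 120;0 0 0 0 0 0 120"

```text
time: 19.98
position: [0.3942, -0.3189, 0.2038]
tool_rot: [-2.339, -2.095, 0.0]
ft_force: [-0.1, 0.3, -0.2]
grip_width: 0.531
grip_force: 0.0
```

```bash
cat > bed.py <<'E'
from h import *
import sys
st(); p=ctrl.get_image('wrist'); save(p,sys.argv[1]); P=cloud(p,True).reshape(-1,3)
a=np.radians(83.6); u=np.array([-np.cos(a),-np.sin(a)]); v=np.array([-u[1],u[0]])
d=P[:,:2]-[.3945,-.2505]; Y=d@u*1000; X=d@v*1000; Z=P[:,2]*1000
for lo in list(range(-130,-54,6))+list(range(-54,72,9)):
    h=(abs(X)<25)&(Z>36)&(Z<110)&(Y>=lo)&(Y<lo+6)
    if h.sum()>3: print(lo,h.sum(),np.round(np.percentile(X[h],[3,50,97]),1),np.round(np.percentile(Z[h],[50,97]),1))
k=(abs(X)<6)&(Z>50)&(Z<62)&(abs(Y)<75); print('bar ends',np.percentile(Y[k],[1,99]).round(1))
k=(abs(X)<20)&(Z>95)&(Z<104)&(Y<-50); print('post',P[k].mean(0).round(4),k.sum(),np.median(Y[k]).round(1))
E
python3 bed.py w7.png
```

```text
t 19.98 pos [ 394.2 -318.9  203.8] toolz [-0.001  0.001 -1.   ] yaw_y -6.3 q [-0.29  0.01  0.93  1.85 -0.01  1.29  0.54] F [-0.1  0.3 -0.2] w 46.2 gf 0.0
-124 101 [-21.8   0.7  21.8] [64.3 66.7]
-118 339 [-19.2  -0.6  18.2] [52.9 64.7]
-112 84 [-7.6 -0.6  6.6] [49.5 52.6]
-106 42 [-4.  -0.2  3.5] [46.8 49.1]
-64 103 [-12.    0.6  11.9] [55.4 58.1]
-58 142 [-11.9   0.1  11.9] [56.  58.3]
-54 143 [-13.   -0.4  11.6] [55.8 58.1]
-45 203 [-18.    0.6  17.4] [53.1 58. ]
-36 186 [-18.1  -0.4  17.4] [54.3 58.1]
-27 150 [-13.1  -0.4  11.9] [55.7 57.9]
-18 133 [-13.2  -1.4  11.9] [55.6 57.7]
-9 148 [-12.2  -0.4  12. ] [55.9 58.5]
0 140 [-12.   -0.4  11.8] [56.1 58.1]
9 131 [-12.3  -0.4  12. ] [56.1 57.9]
18 144 [-13.1  -0.5  11.7] [56.1 57.9]
27 137 [-13.4  -0.5  12. ] [56.3 58.4]
36 186 [-17.6  -0.5  16.7] [53.8 57.8]
45 151 [-16.6  -0.6  15.6] [54.6 58.2]
54 50 [-12.3  -0.7  10.6] [55.  57.5]
63 67 [-6.5 -0.9  5.7] [48.6 51.1]
bar ends [-61.2  73.5]
post [nan nan nan] 0 nanbed.py:10: RuntimeWarning: Mean of empty slice.
  k=(abs(X)<20)&(Z>95)&(Z<104)&(Y<-50); print('post',P[k].mean(0).round(4),k.sum(),np.median(Y[k]).round(1))
  ret = um.true_divide(
  return _methods._mean(a, axis=axis, dtype=dtype,
  ret = ret.dtype.type(ret / rcount)
```

Call:
move_arm --increments "2 28 0 0 0 0 110;2 28 0 0 0 0 110;2 28 0 0 0 0 110;2 28 0 0 0 0 110;2 28 0 0 0 0 110;2 28 0 0 0 0 110;1 28 -10 0 0 0 110;1 4 -25 0 0 0 110"

```text
time: 20.7
position: [0.4107, -0.1148, 0.1713]
tool_rot: [2.332, 2.102, 0.009]
ft_force: [0.9, -0.9, -0.6]
grip_width: 0.567
grip_force: 0.0
```

Call:
move_arm --increments "0 0 -30 0 0 0 110;0 0 -30 0 0 0 110;0 0 -22 0 0 0 110;0 0 -13 0 0 0 110;0 0 0 0 0 0 110;0 0 0 0 0 0 255;0 0 0 0 0 0 255;0 0 0 0 0 0 255"

```text
time: 21.37
position: [0.4095, -0.1202, 0.0757]
tool_rot: [2.34, 2.094, 0.003]
ft_force: [-0.4, 0.5, -0.3]
grip_width: 0.419
grip_force: 0.0
```

Call:
move_arm --increments "0 0 0 0 0 0 255;0 0 0 0 0 0 255;0 0 0 0 0 0 255;0 0 0 0 0 0 255;0 0 0 0 0 0 255;0 0 0 0 0 0 255;0 0 0 0 0 0 255;0 0 0 0 0 0 255"

```text
time: 22.03
position: [0.4084, -0.1202, 0.0751]
tool_rot: [-2.341, -2.094, -0.0]
ft_force: [-2.7, 0.9, 6.8]
grip_width: 0.199
grip_force: 40.0
```

```bash
python3 -c "
from h import *
st()"
```

```text
t 22.03 pos [ 408.4 -120.2   75.1] toolz [-0.  0. -1.] yaw_y -6.4 q [-0.45 -0.05  0.67  2.17  0.04  1.01  0.08] F [-2.7  0.9  6.8] w 17.3 gf 40.0
```

Call:
move_arm --increments "-0.5 -4 0 0 0 0 255;-0.5 -4 0 0 0 0 255;-0.5 -4 0 0 0 0 255;-0.5 -4 0 0 0 0 255;-0.5 -4 0 0 0 0 255;-0.5 -4 0 0 0 0 255;-0.5 -4 0 0 0 0 255;-0.4 -4 0 0 0 0 255"

```text
time: 22.7
position: [0.405, -0.1511, 0.0751]
tool_rot: [-2.34, -2.094, -0.003]
ft_force: [-1.4, 3.6, 5.5]
grip_width: 0.197
grip_force: 40.0
```

Call:
move_arm --increments "-0.1 -1 0 0 0 0 255;-0.1 -1 0 0 0 0 255;-0.1 -1 0 0 0 0 255;-0.1 -1 0 0 0 0 255;0 0 0 0 0 0 255;0 0 0 0 0 0 255;0 0 0 0 0 0 255;0 0 0 0 0 0 255"

```text
time: 23.37
position: [0.4045, -0.1554, 0.0751]
tool_rot: [-2.341, -2.094, -0.002]
ft_force: [-1.7, 2.4, 5.8]
grip_width: 0.196
grip_force: 40.0
```

Call:
move_arm --increments "-0.1 -1 0 0 0 0 255;-0.1 -1 0 0 0 0 255;0 0 0 0 0 0 255;0 0 0 0 0 0 255;0 0 0 0 0 0 255;0 0 0 0 0 0 255;0 0 0 0 0 0 255;0 0 0 0 0 0 255"

```text
time: 24.03
position: [0.4042, -0.1574, 0.0751]
tool_rot: [-2.341, -2.094, -0.002]
ft_force: [-2.4, 2.5, 5.2]
grip_width: 0.192
grip_force: 40.0
```

Call:
move_arm --increments "-0.1 -0.5 0 0 0 0 255;0 -0.5 0 0 0 0 255;-0.1 -0.5 0 0 0 0 255;0 -0.5 0 0 0 0 255;0 0 0 0 0 0 255;0 0 0 0 0 0 255;0 0 0 0 0 0 255;0 0 0 0 0 0 255"

```text
time: 24.7
position: [0.404, -0.1593, 0.0751]
tool_rot: [-2.34, -2.094, -0.002]
ft_force: [-2.3, 3.8, 6.6]
grip_width: 0.196
grip_force: 40.0
```

Call:
move_arm --increments "-0.1 -0.5 0 0 0 0 255;0 -0.5 0 0 0 0 255;0 0 0 0 0 0 255;0 0 0 0 0 0 255;0 0 0 0 0 0 255;0 0 0 0 0 0 255;0 0 0 0 0 0 255;0 0 0 0 0 0 255"

```text
time: 25.37
position: [0.4039, -0.1599, 0.0751]
tool_rot: [-2.34, -2.094, -0.002]
ft_force: [-1.4, 4.8, 5.9]
grip_width: 0.194
grip_force: 40.0
```

Call:
move_arm --increments "-0.1 -0.5 0 0 0 0 255;0 -0.5 0 0 0 0 255;0 0 0 0 0 0 255;0 0 0 0 0 0 255;0 0 0 0 0 0 255;0 0 0 0 0 0 255;0 0 0 0 0 0 255;0 0 0 0 0 0 255"

```text
time: 26.03
position: [0.4038, -0.1608, 0.0751]
tool_rot: [-2.34, -2.094, -0.003]
ft_force: [-1.1, 4.4, 6.6]
grip_width: 0.196
grip_force: 40.0
```

Call:
move_arm --increments "-0.1 -0.5 0 0 0 0 255;0 -0.5 0 0 0 0 255;0 0 0 0 0 0 255;0 0 0 0 0 0 255;0 0 0 0 0 0 255;0 0 0 0 0 0 255;0 0 0 0 0 0 255;0 0 0 0 0 0 255"

```text
time: 26.7
position: [0.4037, -0.1618, 0.0751]
tool_rot: [-2.34, -2.094, -0.002]
ft_force: [-2.0, 4.5, 6.4]
grip_width: 0.193
grip_force: 40.0
```

Call:
move_arm --increments "-0.1 -0.5 0 0 0 0 255;0 -0.5 0 0 0 0 255;0 0 0 0 0 0 255;0 0 0 0 0 0 255;0 0 0 0 0 0 255;0 0 0 0 0 0 255;0 0 0 0 0 0 255;0 0 0 0 0 0 255"

```text
time: 27.37
position: [0.4036, -0.1627, 0.0751]
tool_rot: [-2.34, -2.094, -0.003]
ft_force: [-2.4, 5.2, 6.8]
grip_width: 0.198
grip_force: 40.0
```

Call:
move_arm --increments "-0.1 -0.5 0 0 0 0 255;0 -0.5 0 0 0 0 255;0 0 0 0 0 0 255;0 0 0 0 0 0 255;0 0 0 0 0 0 255;0 0 0 0 0 0 255;0 0 0 0 0 0 255;0 0 0 0 0 0 255"

```text
time: 28.03
position: [0.4035, -0.1637, 0.0751]
tool_rot: [-2.34, -2.094, -0.003]
ft_force: [-2.1, 4.2, 6.1]
grip_width: 0.196
grip_force: 40.0
```

Call:
move_arm --increments "-0.1 -0.5 0 0 0 0 255;0 -0.5 0 0 0 0 255;0 0 0 0 0 0 255;0 0 0 0 0 0 255;0 0 0 0 0 0 255;0 0 0 0 0 0 255;0 0 0 0 0 0 255;0 0 0 0 0 0 255"

```text
time: 28.7
position: [0.4034, -0.1643, 0.0751]
tool_rot: [-2.339, -2.094, -0.003]
ft_force: [-2.6, 5.7, 7.4]
grip_width: 0.195
grip_force: 40.0
```

Call:
move_arm --increments "-0.1 -0.5 0 0 0 0 255;0 -0.5 0 0 0 0 255;0 0 0 0 0 0 255;0 0 0 0 0 0 255;0 0 0 0 0 0 255;0 0 0 0 0 0 255;0 0 0 0 0 0 255;0 0 0 0 0 0 255"

```text
time: 29.37
position: [0.4034, -0.1644, 0.0751]
tool_rot: [-2.338, -2.093, -0.004]
ft_force: [-2.8, 7.5, 7.1]
grip_width: 0.196
grip_force: 40.0
```

Run:
```python
from h import *
st()
for n in('top','scene'):
    p=ctrl.get_image(n); P=cloud(p).reshape(-1,3)
    a=np.radians(83.6); u=np.array([-np.cos(a),-np.sin(a)]); v=np.array([-u[1],u[0]])
    d=P[:,:2]-[.3945,-.2505]; Y=d@u*1000; X=d@v*1000; Z=P[:,2]*1000
    for lo in range(-100,80,4):
        h=(abs(X)<25)&(Z>48)&(Z<64)&(Y>=lo)&(Y<lo+4)
        if h.sum()>2: print(n,lo,h.sum(),np.round(np.percentile(X[h],[3,50,97]),1),np.round(np.percentile(Z[h],[50,97]),1))
    c=p['frame'][150:260,250:400] if n=='top' else p['frame'][150:260,290:420]
    cv2.imwrite(f'pics/bed_{n}.png',cv2.cvtColor(cv2.resize(c,None,fx=4,fy=4,interpolation=cv2.INTER_CUBIC),cv2.COLOR_RGB2BGR))
```

```text
t 29.37 pos [ 403.4 -164.4   75.1] toolz [-0.     0.004 -1.   ] yaw_y -6.3 q [-0.4  -0.03  0.73  2.15  0.02  1.01  0.21] F [-2.8  7.5  7.1] w 17.0 gf 40.0
top 64 4 [-0.9  3.   7.7] [51.8 57.9]
top 68 11 [-5.6 -0.6  7.2] [52.7 60.8]
top 72 12 [-15.9   6.8  17.7] [53.8 62.2]
top 76 12 [-20.2  -1.5  20.6] [56.  63.3]
scene -96 3 [-24.9 -24.5 -24.2] [61.3 63.4]
scene -88 3 [-24.8 -24.3 -24. ] [53.1 62.6]
scene -80 5 [-24.6 -24.1 -24. ] [58.  63.4]
scene -60 5 [-13.8  -6.4   1.3] [56.2 57. ]
scene -56 11 [-15.9  -8.7   0.3] [56.  58.2]
scene -52 9 [-15.1  -9.9  -1.1] [54.2 57.2]
scene -48 12 [-16.2  -9.4   1. ] [55.8 57.9]
scene -44 6 [-15.2 -11.2  -3.1] [54.5 58.2]
scene -40 10 [-16.9  -9.5  -2.3] [55.9 58.9]
scene -36 7 [-15.5  -9.8   3.3] [54.3 57.1]
scene -32 9 [-15.2  -9.   -0.5] [55.  58.3]
scene -28 9 [-15.1 -10.1   0.9] [56.6 57.5]
scene -24 9 [-15.7 -11.3   1.1] [53.7 57.3]
scene -20 9 [-15.   -6.8   1.1] [55.8 58. ]
scene -16 10 [-15.3  -8.8   2.3] [55.4 57.5]
scene -12 7 [-15.  -10.    0.5] [54.8 58. ]
scene -8 12 [-16.3  -8.9  -0.3] [56.  58.1]
scene -4 7 [-16.  -11.1   1. ] [55.7 58.3]
scene 0 11 [-15.3  -9.4  -1.2] [54.2 58.1]
scene 4 7 [-16.7 -10.5   0.1] [56.2 57.4]
scene 8 9 [-16.9 -10.7  -0.3] [55.1 58.1]
scene 12 7 [-12.9  -8.3  -0.3] [55.5 58.5]
scene 16 9 [-15.1 -11.3  -0. ] [53.  57.4]
scene 20 9 [-15.6  -8.4   1.8] [55.4 58.2]
scene 24 8 [-11.7  -8.8  -0.5] [56.2 57.7]
scene 28 8 [-13.1  -8.6   0.9] [57.  58.8]
scene 32 7 [-13.4 -11.5   0.5] [56.1 57.3]
scene 36 6 [-13.6  -8.1  -3.5] [56.9 57.8]
scene 40 12 [-14.8 -10.3   2.1] [56.4 58.3]
scene 44 5 [-16.2  -8.    0.4] [55.6 58.5]
scene 48 9 [-13.7 -10.4   0.3] [54.7 57.4]
scene 52 9 [-15.8 -12.2  -0.1] [53.3 57.7]
scene 56 6 [-16.8 -10.9   0.8] [54.7 57.8]
scene 60 4 [-13.8  -9.6  -0.8] [52.9 54.9]
scene 68 5 [-10.7  -8.5  -3.5] [52.4 54.1]
scene 72 21 [-21.1  -4.3  12. ] [53.5 62.5]
scene 76 46 [-24.3  -9.5  15.1] [56.  62.6]
```

View pics/bed_scene.png

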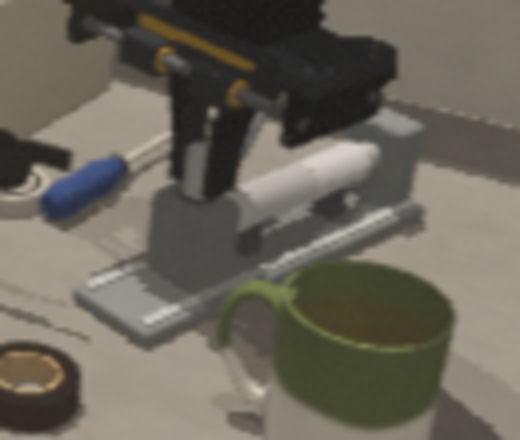

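The bar sits between both centres, next to the headstock (375,155), with the tailstock at its near end (240,195). Movement has stalled and the force is rising. I'll push a little more to snug it.

Call:
move_arm --increments "-0.1 -1 0 0 0 0 255;0 -1 0 0 0 0 255;0 0 0 0 0 0 255;0 0 0 0 0 0 255;0 0 0 0 0 0 255;0 0 0 0 0 0 255;0 0 0 0 0 0 255;0 0 0 0 0 0 255"

```text
time: 30.13
position: [0.4034, -0.1644, 0.0751]
tool_rot: [-2.336, -2.093, -0.007]
ft_force: [-1.6, 12.0, 8.2]
grip_width: 0.196
grip_force: 40.0
```

Call:
move_arm --increments "0 -1 0 0 0 0 255;0 -1 0 0 0 0 255;0 0 0 0 0 0 255;0 0 0 0 0 0 255;0 0 0 0 0 0 255;0 0 0 0 0 0 255;0 0 0 0 0 0 255;0 0 0 0 0 0 255"

```text
time: 30.8
position: [0.4034, -0.1645, 0.075]
tool_rot: [-2.333, -2.092, -0.009]
ft_force: [-2.1, 16.8, 11.3]
grip_width: 0.192
grip_force: 40.0
```

Call:
move_arm --increments "0 1 0 0 0 0 255;0 1 0 0 0 0 255;0 1.2 0 0 0 0 255;0 0 0 0 0 0 200;0 0 0 0 0 0 110;0 0 0 0 0 0 110;0 0 0 0 0 0 110;0 0 0 0 0 0 110"

```text
time: 31.47
position: [0.4029, -0.1685, 0.0745]
tool_rot: [2.342, 2.093, -0.0]
ft_force: [-0.4, 0.5, -0.2]
grip_width: 0.437
grip_force: 0.0
```

Call:
move_arm --increments "0 0 20 0 0 0 110;0 0 30 0 0 0 110;0 -10 30 0 0 0 110;0 -25 30 0 0 0 110;0 -35 20 0 0 0 110;0 -35 0 0 0 0 110;0 -35 0 0 0 0 110;0 0 0 0 0 0 110"

```text
time: 32.13
position: [0.4012, -0.3157, 0.2056]
tool_rot: [2.347, 2.08, -0.007]
ft_force: [-1.8, 0.6, 0.3]
grip_width: 0.564
grip_force: 0.0
```

```bash
python3 bed.py w8.png
```

```text
t 32.13 pos [ 401.2 -315.7  205.6] toolz [ 0.    -0.007 -1.   ] yaw_y -6.9 q [-0.3   0.01  0.93  1.85 -0.    1.28  0.51] F [-1.8  0.6  0.3] w 49.1 gf 0.0
-106 127 [-21.4   7.5  20.3] [66.2 68. ]
-100 182 [-22.1   1.2  20.2] [67.3 99.9]
-94 267 [-21.5   1.1  20.1] [ 69.7 100.3]
-88 327 [-21.4   0.3  20.1] [ 70.1 100.1]
-82 343 [-21.3   0.3  21. ] [67.5 97.7]
-76 331 [-20.    0.2  20.3] [62.7 67.3]
-70 95 [-8.1 -0.4  7.7] [50.5 53.7]
-64 56 [-6.3  0.3  7.1] [48.6 55.3]
-58 128 [-12.4  -0.4  11. ] [55.8 58.1]
-54 141 [-12.2  -0.4  11.5] [56.1 58.2]
-45 188 [-17.6  -0.5  16.9] [53.4 57.7]
-36 183 [-16.6   0.4  16.8] [54.4 58.1]
-27 146 [-12.6  -0.6  11.5] [55.9 58. ]
-18 133 [-12.7   1.1  12.4] [55.4 58. ]
-9 145 [-12.9  -0.   12. ] [55.4 58.3]
0 137 [-12.1  -0.1  12.2] [56. 58.]
9 138 [-12.3   0.2  12. ] [55.6 58. ]
18 137 [-12.5  -0.4  11.9] [56.3 58.5]
27 137 [-12.8   0.4  11.9] [56.1 58.1]
36 171 [-18.1   0.3  16.2] [53.7 57.9]
45 152 [-16.8  -0.5  15. ] [54.9 58.1]
54 127 [-13.5  -1.2  11.6] [55.8 57.8]
63 62 [-6.6 -0.6  5.9] [49.1 52.2]
bar ends [-72.4  73.5]
post [ 0.4041 -0.1622  0.0988] 293 -88.7
```

View pics/w8.png

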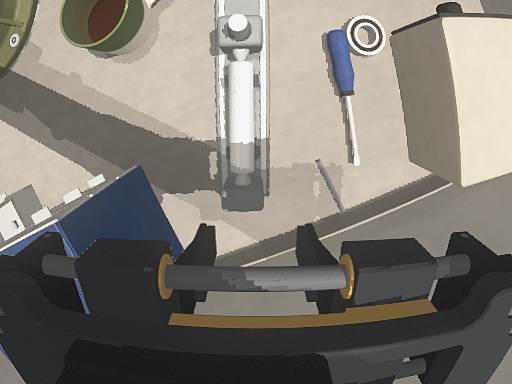

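Mounted: the bar lies between both centres, with the post at (238,27) and the headstock at (243,195). On to the thin bar.

Call:
move_arm --increments "5 33 0 0 0 -6.5 110;6 35 0 0 0 -6.5 110;8 35 0 0 0 -6.5 110;12 35 0 0 0 -6.5 110;16 35 0 0 0 -6.5 110;20 30 0 0 0 -6.5 110;20 25 0 0 0 -6.5 110;20 20 0 0 0 -6.5 110"

```text
time: 32.85
position: [0.5078, -0.0708, 0.2042]
tool_rot: [-3.0, -0.926, -0.001]
ft_force: [-0.2, -1.2, -0.8]
grip_width: 0.567
grip_force: 0.0
```

Call:
move_arm --increments "20 15 0 0 0 -6.5 110;18 10 0 0 0 -6.5 110;12 6 0 0 0 -6.5 110;6 3 0 0 0 -5.4 110;0 0 -10 0 0 0 110;0 0 0 0 0 0 110;0 0 0 0 0 0 110;0 0 0 0 0 0 110"

```text
time: 33.52
position: [0.5626, -0.0412, 0.1942]
tool_rot: [-3.13, -0.263, 0.0]
ft_force: [0.1, 0.4, 0.4]
grip_width: 0.568
grip_force: 0.0
```

Run:
```python
from h import *
s=st(); p=ctrl.get_image('wrist'); P=cloud(p,True)
c,sn=np.cos(np.radians(6.2)),np.sin(np.radians(6.2))
d=P-np.array([.5648,-.0336,.062]); X=c*d[...,0]+sn*d[...,1]; Y=-sn*d[...,0]+c*d[...,1]; Z=d[...,2]
for lo in np.arange(-.01,.036,.015):
    k=(abs(Y)<.02)&(X>lo)&(X<lo+.015)&(Z>.026)&(Z<.06)
    print(round(lo*1000),k.sum(),'Y',np.round(np.percentile(Y[k],[2,50,98])*1000,1),'Z',np.round(np.percentile(Z[k],[50,95])*1000,1))
```

```text
t 33.52 pos [562.6 -41.2 194.2] toolz [-0.     0.001 -1.   ] yaw_y -80.4 q [-0.53  0.17  0.62  1.73 -0.1   1.28 -1.29] F [0.1 0.4 0.4] w 49.4 gf 0.0
-10 346 Y [-9.3  0.4 10.1] Z [38.  39.8]
5 359 Y [-9.3  0.2  9.7] Z [38.1 40. ]
20 561 Y [-15.8   0.5  16.9] Z [35.9 39.9]
35 712 Y [-19.1   0.3  19.2] Z [54.1 55.3]
```

Call:
move_arm --increments "0 4 -15 0 0 -2 110;0 3.6 -25 0 0 -1.4 110;0 0 -30 0 0 0 110;0 0 -25 0 0 0 110;0 0 -15 0 0 0 110;0 0 -7 0 0 0 110;0 0 0 0 0 0 255;0 0 0 0 0 0 255"

```text
time: 34.23
position: [0.5639, -0.0335, 0.0782]
tool_rot: [-3.137, -0.168, -0.002]
ft_force: [-0.5, 0.4, 0.8]
grip_width: 0.492
grip_force: 0.0
```

Call:
move_arm --increments "0 0 0 0 0 0 255;0 0 0 0 0 0 255;0 0 0 0 0 0 255;0 0 0 0 0 0 255;0 0 0 0 0 0 255;0 0 0 0 0 0 255;0 0 0 0 0 0 255;0 0 0 0 0 0 255"

```text
time: 34.9
position: [0.5642, -0.0335, 0.0783]
tool_rot: [-3.137, -0.168, -0.003]
ft_force: [-0.5, -0.9, 4.9]
grip_width: 0.201
grip_force: 40.0
```

```bash
python3 -c "
from h import *
st()"
```

```text
t 34.9 pos [564.2 -33.5  78.3] toolz [ 0.002  0.    -1.   ] yaw_y -83.9 q [-0.51  0.29  0.6   1.85 -0.19  1.05 -1.3 ] F [-0.5 -0.9  4.9] w 17.5 gf 40.0
```

Call:
move_arm --increments "-4 -0.4 0 0 0 0 255;-4 -0.4 0 0 0 0 255;-4 -0.5 0 0 0 0 255;-4 -0.4 0 0 0 0 255;-4 -0.5 0 0 0 0 255;-4 -0.4 0 0 0 0 255;-4 -0.5 0 0 0 0 255;-4 -0.4 0 0 0 0 255"

```text
time: 35.57
position: [0.533, -0.0369, 0.0783]
tool_rot: [3.137, 0.168, 0.008]
ft_force: [5.2, -1.3, 3.1]
grip_width: 0.204
grip_force: 40.0
```

Call:
move_arm --increments "0 0 0 0 0 0 255;0 0 3 0 0 0 255;0 0 5 0 0 0 255;0 0 10 0 0 0 255;0 0 20 0 0 0 255;0 0 20 0 0 0 255;0 0 20 0 0 0 255;0 0 10 0 0 0 255"

```text
time: 36.23
position: [0.532, -0.0366, 0.1678]
tool_rot: [-3.136, -0.168, -0.004]
ft_force: [0.4, 0.5, -1.5]
grip_width: 0.204
grip_force: 40.0
```

```bash
python3 bar.py
python3 - <<'E'
from fit import *
P=np.load('wb.npy')
rect(P,(.45,.63,.2,.37),.032,.05,'rails'); rect(P,(.45,.63,.2,.37),.036,.05,'railtops')
E
```

```text
t 36.23 pos [532.  -36.6 167.8] toolz [ 0.002  0.001 -1.   ] yaw_y -83.9 q [-0.56  0.11  0.62  1.84 -0.07  1.21 -1.38] F [ 0.4  0.5 -1.5] w 17.7 gf 40.0
sign of visible end along tool x 1.0 end [60.  61.2] top [21.5 23.3] Y [-9.7  9. ]
15 23.4 -0.3
35 23.3 -0.3
55 23.1 -0.3
rails 365 [528.8 276. ] [85.9 92.7] 2.7 z [32.5 36.5 39. ] mean [529.1 264.9  36.1]
railtops 213 [529.4 263. ] [85.9 66.5] 2.7 z [36.1 37.4 39.3] mean [532.4 263.   37.6]
```

Call:
move_arm --increments "0 10 25 0 0 0 255;-4 25 25 0 0 0 255;-6 32 20 0 0 0 255;-7 34 15 0 0 0 255;-7 34 7 0 0 0 255;-7 34 0 0 0 0 255;-7 34 0 0 0 -1 255;-7 34 0 0 0 -1 255"

```text
time: 36.95
position: [0.4851, 0.2017, 0.2566]
tool_rot: [3.14, 0.113, -0.002]
ft_force: [0.4, 0.7, -2.6]
grip_width: 0.204
grip_force: 40.0
```

Call:
move_arm --increments "-5 30 0 0 0 -1 255;-2 20 0 0 0 0 255;0 6 0 0 0 0 255;0 0 0 0 0 0 255;0 0 0 0 0 0 255;0 0 0 0 0 0 255;0 0 0 0 0 0 255;0 0 0 0 0 0 255"

```text
time: 37.62
position: [0.48, 0.2548, 0.2576]
tool_rot: [-3.14, -0.082, -0.001]
ft_force: [-0.4, -0.3, -1.7]
grip_width: 0.203
grip_force: 40.0
```

```bash
python3 bar.py
python3 - <<'E'
from h import *
from fit import *
p=ctrl.get_image('wrist'); save(p,'w9.png'); P=cloud(p,True); np.save('w9.npy',P)
rect(P,(.45,.63,.19,.37),.032,.05,'rails'); rect(P,(.45,.63,.19,.37),.037,.045,'railtops')
rect(P,(.53,.63,.19,.37),.034,.045,'farrail');rect(P,(.45,.53,.19,.37),.034,.045,'nearrail')
E
```

```text
t 37.62 pos [480.  254.8 257.6] toolz [ 0.001  0.    -1.   ] yaw_y -87.0 q [-0.87  0.07  0.36  1.68 -0.03  1.39 -2.03] F [-0.4 -0.3 -1.7] w 17.7 gf 40.0
sign of visible end along tool x 1.0 end [60.1 61.2] top [21.5 23.3] Y [-9.6  9. ]
15 23.5 -0.3
35 23.3 -0.3
55 23.1 -0.2
rails 547 [527.4 280.9] [85.6 98. ] 2.7 z [32.6 36.8 39.7] mean [540.  290.9  36.4]
railtops 251 [528.3 280.1] [84.2 97.1] 3.6 z [37.1 38.3 40. ] mean [541.7 291.2  38.4]
farrail 308 [563.5 282.2] [13.5 97.2] 3.2 z [34.3 37.3 39.7] mean [563.3 282.9  37.2]
nearrail 149 [490.4 309.3] [13.6 37.6] 2.1 z [34.3 37.  39.7] mean [490.9 310.   37. ]
```

View pics/w9.png

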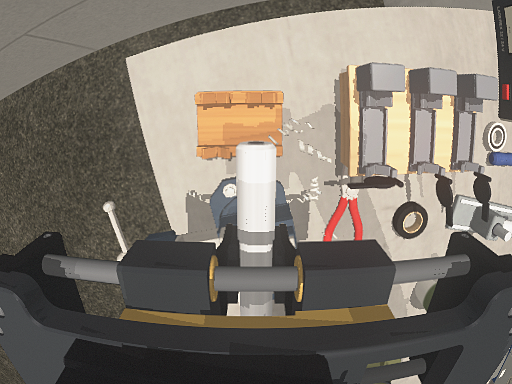

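The stand is at (240,125) with its rails at rows ~98 and ~153. The bar is still held, pointing over it, and both tubes are now empty.

Run:
```python
import numpy as np
P=np.load('w9.npy').reshape(-1,3)
a=np.radians(3.2); e=np.array([np.cos(a),np.sin(a)]); f=np.array([-e[1],e[0]])
d=P[:,:2]-[.5276,.2802]; X=d@e*1000; Y=d@f*1000; Z=P[:,2]*1000
for nm,x0 in(('far',36),('near',-36)):
    r=[]
    for lo in range(-62,62,3):
        k=(abs(X-x0)<6)&(Y>=lo)&(Y<lo+3)&(Z<60)
        if k.sum()>1: r.append((lo+1,int(np.median(Z[k]).round()),))
    print(nm,r)
for lo in (-20,-8,4,16):
    k=(abs(X-36)<25)&(Z>34)&(Z<45)&(abs(Y-lo)<6); k=k if k.sum() else k
for y0 in (-45,0,45):
    k=(Z>33)&(Z<45)&(abs(Y-y0)<10)&(abs(X)<55); print(y0,'far x',np.percentile(X[k&(X>0)],[5,95]).round(1) if (k&(X>0)).sum() else '')
```

```text
far [(-61, -1), (-58, 22), (-55, 21), (-52, 21), (-49, 36), (-46, 39), (-43, 37), (-40, 34), (-37, 31), (-34, 28), (-31, 23), (-28, 26), (-25, 29), (-22, 32), (-19, 34), (-16, 38), (-13, 39), (-10, 22), (-7, 21), (-4, 21), (-1, 21), (2, 21), (5, 21), (8, 21), (11, 36), (14, 39), (17, 37), (20, 34), (23, 30), (26, 26), (29, 25), (32, 26), (35, 29), (38, 32), (41, 34), (44, 38), (47, 37), (53, 21), (56, 21), (59, 21)]
near [(-61, -1), (-58, 21), (-55, 21), (-52, 21), (-49, 23), (5, 21), (8, 21), (11, 22), (14, 38), (17, 37), (20, 34), (23, 31), (26, 28), (29, 25), (32, 26), (35, 30), (38, 33), (41, 35), (44, 38), (47, 38), (50, 35), (53, 21), (56, 21), (59, 20)]
-45 far x [29.3 42.1]
0 far x 
45 far x [29.5 42.3]
```

Call:
move_arm --increments "12 14 0 0 0 0 255;12 14 0 0 0 0 255;12 14 0 0 0 0 255;9.4 13 -10 0 0 0 255;0 0 -30 0 0 0 255;0 0 -35 0 0 0 255;0 0 -35 0 0 0 255;0 0 -30 0 0 0 255"

```text
time: 38.38
position: [0.5244, 0.3107, 0.1153]
tool_rot: [3.14, 0.086, -0.001]
ft_force: [0.2, -0.3, -2.0]
grip_width: 0.206
grip_force: 40.0
```

Call:
move_arm --increments "0 0 -25 0 0 0 255;0 0 -15 0 0 0 255;0 0 -10 0 0 0 255;0 0 0 0 0 0 255;0 0 0 0 0 0 255;0 0 0 0 0 0 255;0 0 0 0 0 0 255;0 0 0 0 0 0 255"

```text
time: 39.05
position: [0.5257, 0.3118, 0.0689]
tool_rot: [-3.138, -0.086, -0.004]
ft_force: [-0.8, 0.5, -2.4]
grip_width: 0.206
grip_force: 40.0
```

```bash
python3 bar.py
python3 - <<'E'
import numpy as np
P=np.load('wb.npy').reshape(-1,3)
a=np.radians(3.2); e=np.array([np.cos(a),np.sin(a)]); f=np.array([-e[1],e[0]])
d=P[:,:2]-[.5276,.2802]; X=d@e*1000; Y=d@f*1000; Z=P[:,2]*1000
r=[]
for lo in range(-62,62,3):
    k=(abs(X-36)<6)&(Y>=lo)&(Y<lo+3)&(Z<90)
    if k.sum()>1: r.append((lo+1,int(np.median(Z[k]).round()),))
print(r)
E
```

```text
t 39.05 pos [525.7 311.8  68.9] toolz [ 0.003  0.002 -1.   ] yaw_y -86.9 q [-0.85  0.36  0.33  1.74 -0.13  1.06 -1.99] F [-0.8  0.5 -2.4] w 17.9 gf 40.0
sign of visible end along tool x 1.0 end [60.1 61.2] top [21.4 23.2] Y [-9.6  9. ]
15 23.4 -0.3
35 23.1 -0.3
55 23.2 -0.3
[(-58, 21), (-55, 21), (-52, 21), (-49, 37), (-46, 39), (-43, 38), (-40, 34), (-37, 31), (-34, 28), (-31, 25), (-28, 27), (-25, 29), (-22, 32), (-19, 35), (-16, 38), (-13, 38), (-10, 22), (-7, 21), (-4, 21), (-1, 21), (2, 21), (5, 21), (8, 21), (11, 36), (14, 39), (17, 38), (20, 86), (23, 87), (26, 89), (35, 90), (38, 89), (41, 87), (44, 39), (47, 38), (50, 35), (53, 21), (56, 21), (59, 21), (62, -1)]
```

Call:
move_arm --increments "0 -1.8 -10 0 0 0 255;0 0 -12 0 0 0 255;0 0 -8 0 0 0 255;0 0 -6 0 0 0 255;0 0 -3 0 0 0 255;0 0 0 0 0 0 255;0 0 0 0 0 0 255;0 0 0 0 0 0 255"

```text
time: 39.77
position: [0.5252, 0.3095, 0.0287]
tool_rot: [-3.14, -0.086, -0.002]
ft_force: [-0.5, 1.0, -2.3]
grip_width: 0.205
grip_force: 40.0
```

Call:
move_arm --increments "0 0 -1 0 0 0 255;0 0 -1 0 0 0 255;0 0 -1 0 0 0 255;0 0 -1 0 0 0 255;0 0 0 0 0 0 255;0 0 0 0 0 0 255;0 0 0 0 0 0 255;0 0 0 0 0 0 255"

```text
time: 40.43
position: [0.5254, 0.3106, 0.0253]
tool_rot: [-3.138, -0.086, -0.003]
ft_force: [-0.5, 3.1, 5.1]
grip_width: 0.207
grip_force: 40.0
```

Contact. Release and rise.

Call:
move_arm --increments "0 0 0 0 0 0 170;0 0 0 0 0 0 130;0 0 0 0 0 0 130;0 0 0 0 0 0 130;0 0 8 0 0 0 130;0 0 20 0 0 0 130;0 0 30 0 0 0 130;0 0 35 0 0 0 130"

```text
time: 41.1
position: [0.5235, 0.3081, 0.1168]
tool_rot: [3.138, 0.085, -0.005]
ft_force: [-0.4, 0.3, 0.0]
grip_width: 0.491
grip_force: 0.0
```

Call:
move_arm --increments "-5 0 30 0 0 0 130;-12 0 30 0 0 0 130;-14 0 30 0 0 0 130;-10 -10 0 0 0 0 130;0 0 0 0 0 0 130;0 0 0 0 0 0 130;0 0 0 0 0 0 130;0 0 0 0 0 0 130"

```text
time: 41.77
position: [0.4838, 0.2992, 0.2062]
tool_rot: [3.139, 0.085, -0.001]
ft_force: [0.3, -0.4, -0.1]
grip_width: 0.49
grip_force: 0.0
```

Run:
```python
from h import *
from fit import rect
st(); p=ctrl.get_image('wrist'); save(p,'w10.png'); P=cloud(p,True); np.save('w10.npy',P)
Q=rect(P,(.44,.63,.28,.34),.043,.056,'bar')
for lo in (.5,.53,.56): 
    k=(Q[:,0]>lo)&(Q[:,0]<lo+.02); print(lo,k.sum(),np.percentile(Q[k][:,2],95).round(4),np.median(Q[k][:,1]).round(4))
rect(P,(.44,.63,.19,.28),.034,.045,'freenotches')
c,s=np.cos(np.radians(6.2)),np.sin(np.radians(6.2))
for n,h in(('M',(.4905,.0116)),('R',(.4985,-.062))):
    k=(np.hypot(P[...,0]-h[0],P[...,1]-h[1])<.07)&(P[...,2]>.1)&(P[...,2]<.118)&(P[...,0]<h[0]-.01); q=P[k]; print(n,k.sum(),q.mean(0).round(4), q[q[:,0].argmin()].round(4) if k.sum() else '')
```

```text
t 41.77 pos [483.8 299.2 206.2] toolz [-0.001 -0.001 -1.   ] yaw_y -86.9 q [-0.9   0.16  0.34  1.69 -0.05  1.3  -2.07] F [ 0.3 -0.4 -0.1] w 42.6 gf 0.0
bar 1798 [527.1 310.9] [119.9  19.8] 3.1 z [43.5 47.2 49.1] mean [528.2 310.7  46.8]
0.5 308 0.049 0.3097
0.53 309 0.0492 0.3114
0.56 304 0.0491 0.3125
freenotches 404 [530.  250.9] [86.  38.8] 3.3 z [34.3 37.2 39.7] mean [531.7 252.1  37.1]
M 312 [0.4562 0.0016 0.1084] [ 0.4283 -0.0084  0.1027]
R 1 [0.4695 0.0016 0.1144] [0.4695 0.0016 0.1144]
```

View pics/w10.png

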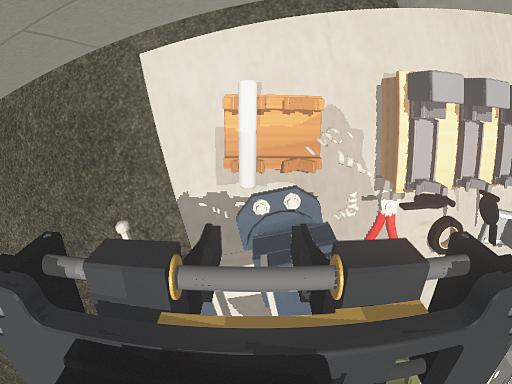

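The thin bar lies seated across both rails (247,130). Next I close the caps, middle one first.

Call:
move_arm --increments "-3 -30 0 0 0 1 255;-4 -37 0 0 0 1 255;-4 -37 0 0 0 1 255;-4 -37 0 0 0 0 255;-4 -37 0 0 0 0 255;-4 -37 0 0 0 0 255;-4 -37 0 0 0 0 255;-4 -37 0 0 0 0 255"

```text
time: 42.48
position: [0.4524, 0.0086, 0.2069]
tool_rot: [3.137, 0.168, -0.0]
ft_force: [0.3, -0.0, -0.2]
grip_width: 0.025
grip_force: 0.0
```

Call:
move_arm --increments "-2 -30 0 0 0 0 255;0 -8 0 0 0 0 255;0 0 0 0 0 0 255;0 0 0 0 0 0 255;0 0 0 0 0 0 255;0 0 0 0 0 0 255;0 0 0 0 0 0 255;0 0 0 0 0 0 255"

```text
time: 43.15
position: [0.451, -0.0265, 0.2073]
tool_rot: [-3.137, -0.171, -0.0]
ft_force: [0.2, 0.1, -0.9]
grip_width: 0.004
grip_force: 0.0
```

Run:
```python
from h import *
st(); p=ctrl.get_image('top'); P=cloud(p)
for n,h in(('M',(.4905,.0116)),('R',(.4985,-.062)),('L',(.4825,.0852))):
    k=(np.hypot(P[...,0]-h[0],P[...,1]-h[1])<.07)&(P[...,2]>.098)&(P[...,2]<.122)&(P[...,0]<h[0]-.008); q=P[k]; print(n,k.sum(), q.mean(0).round(4) if k.sum() else '', q[q[:,0].argmin()].round(4) if k.sum() else '')
```

```text
t 43.15 pos [451.  -26.5 207.3] toolz [ 0.  0. -1.] yaw_y -83.8 q [-0.64 -0.14  0.6   1.96  0.08  1.3  -1.53] F [ 0.2  0.1 -0.9] w 0.4 gf 0.0
M 0  
R 0  
L 0
```

Call:
move_arm --increments "0 0 -20 0 0 0 255;0 0 -30 0 0 0 255;0 0 -30 0 0 0 255;0 0 -20 0 0 0 255;0 0 -9 0 0 0 255;0 0 0 0 0 0 255;-3 6 0 0 0 0 255;-3 7 0 0 0 0 255"

```text
time: 43.87
position: [0.4459, -0.0143, 0.0998]
tool_rot: [-3.137, -0.167, -0.004]
ft_force: [0.3, -1.4, -1.0]
grip_width: 0.004
grip_force: 0.4
```

Call:
move_arm --increments "-3 7 0 0 0 0 255;-3 7 0 0 0 0 255;1 8 0 0 0 0 255;2 8 0 0 0 0 255;2 8 0 0 0 0 255;5 6 0 0 0 0 255;5 6 0 0 0 0 255;5 6 0 0 0 0 255"

```text
time: 44.53
position: [0.4593, 0.042, 0.0983]
tool_rot: [-3.137, -0.168, -0.0]
ft_force: [-0.7, -1.1, 0.2]
grip_width: 0.004
grip_force: 0.5
```

Call:
move_arm --increments "4 2.5 0 0 0 0 255;4 2.5 0 0 0 0 255;4 2.5 0 0 0 0 255;4 2.5 0 0 0 0 255;0 0 0 0 0 0 255;0 0 0 0 0 0 255;0 0 0 0 0 0 255;0 0 0 0 0 0 255"

```text
time: 45.2
position: [0.4728, 0.0504, 0.0977]
tool_rot: [3.136, 0.166, -0.008]
ft_force: [-6.4, -3.2, 2.4]
grip_width: 0.008
grip_force: 3.0
```

```bash
python3 -c "
from h import *
st()"
```

```text
t 45.2 pos [472.8  50.4  97.7] toolz [-0.005 -0.001 -1.   ] yaw_y -83.9 q [-0.71  0.05  0.56  2.04 -0.03  1.07 -1.59] F [-6.4 -3.2  2.4] w 0.7 gf 3.0
```

Call:
move_arm --increments "1 0 0 0 0 0 255;1 0 0 0 0 0 255;1 0 0 0 0 0 255;1 0 0 0 0 0 255;0 0 0 0 0 0 255;0 0 0 0 0 0 255;0 0 0 0 0 0 255;0 0 0 0 0 0 255"

```text
time: 45.87
position: [0.4732, 0.0506, 0.0975]
tool_rot: [-3.137, -0.167, 0.02]
ft_force: [-15.6, -2.9, 12.3]
grip_width: 0.001
grip_force: 8.0
```

```bash
python3 -c "
from h import *
st()"
```

```text
t 45.87 pos [473.2  50.6  97.5] toolz [-0.013 -0.001 -1.   ] yaw_y -83.9 q [-0.7   0.06  0.56  2.03 -0.04  1.07 -1.59] F [-15.6  -2.9  12.3] w 0.1 gf 8.0
```

Call:
move_arm --increments "-6 0 0 0 0 0 255;-14 0 0 0 0 0 255;-20 0 10 0 0 0 255;0 -10 30 0 0 0 255;3 -30 10 0 0 0 255;4 -32 0 0 0 0 255;5 -34 0 0 0 0 255;5 -34 0 0 0 0 255"

```text
time: 46.53
position: [0.4569, -0.0896, 0.1493]
tool_rot: [-3.136, -0.169, -0.006]
ft_force: [1.3, 0.0, -1.0]
grip_width: 0.007
grip_force: 0.0
```

Call:
move_arm --increments "3 -12 0 0 0 0 255;0 0 0 0 0 0 255;0 0 0 0 0 0 255;0 0 0 0 0 0 255;0 0 0 0 0 0 255;0 0 0 0 0 0 255;0 0 0 0 0 0 255;0 0 0 0 0 0 255"

```text
time: 47.2
position: [0.4589, -0.0998, 0.1484]
tool_rot: [-3.136, -0.17, -0.001]
ft_force: [-0.3, 0.4, 0.4]
grip_width: 0.006
grip_force: 0.0
```

Run:
```python
from h import *
st(); p=ctrl.get_image('wrist'); save(p,'w11.png'); P=cloud(p,True)
for n,h in(('M',(.4905,.0116)),('R',(.4985,-.062)),('L',(.4825,.0852))):
    k=(np.hypot(P[...,0]-h[0],P[...,1]-h[1])<.07)&(P[...,2]>.098)&(P[...,2]<.118)&(P[...,0]<h[0]+.01); q=P[k]
    if k.sum(): r=np.hypot(*(q[:,:2]-h).T); f=q[r>.035]; a=np.degrees(np.arctan2(f[:,1]-h[1],f[:,0]-h[0]))-96.2; print(n,k.sum(),'theta deg',np.percentile(a,[5,50,95]).round(1),len(f))
```

```text
t 47.2 pos [458.9 -99.8 148.4] toolz [ 0.001  0.001 -1.   ] yaw_y -83.8 q [-0.59 -0.04  0.74  2.    0.03  1.17 -1.32] F [-0.3  0.4  0.4] w 0.5 gf 0.0
M 664 theta deg [-2.4 -1.1  2.2] 218
R 873 theta deg [-262.4 -259.2 -257.9] 286
L 903 theta deg [-183.6 -178.6    0.6] 439
```

View pics/w11.png

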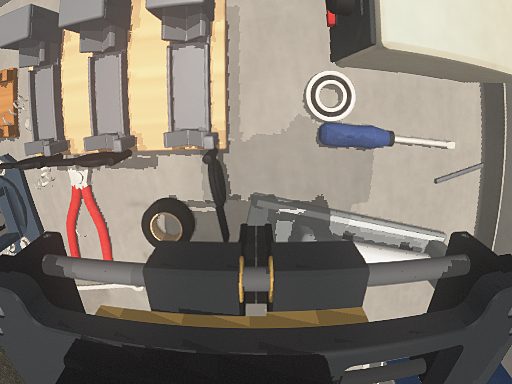

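The middle and left caps are shut (row ~158). The right cap is still open at (215,190), and the fingers are on its outer side.

Call:
move_arm --increments "0 0 -20 0 0 0 255;0 0 -20 0 0 0 255;0 0 -10 0 0 0 255;0 0 0 0 0 0 255;-3 6 0 0 0 0 255;-3 7 0 0 0 0 255;-3 7 0 0 0 0 255;-3 7 0 0 0 0 255"

```text
time: 47.92
position: [0.4476, -0.0728, 0.0994]
tool_rot: [-3.137, -0.169, -0.005]
ft_force: [0.7, -2.2, 0.7]
grip_width: 0.01
grip_force: 0.6
```

Call:
move_arm --increments "1 8 0 0 0 0 255;2 8 0 0 0 0 255;2 8 0 0 0 0 255;5 6 0 0 0 0 255;5 6 0 0 0 0 255;5 6 0 0 0 0 255;4 2.5 0 0 0 0 255;4 2.5 0 0 0 0 255"

```text
time: 48.58
position: [0.4753, -0.0261, 0.0982]
tool_rot: [3.137, 0.169, -0.0]
ft_force: [0.2, -0.8, -0.2]
grip_width: 0.007
grip_force: 0.4
```

Call:
move_arm --increments "4 2.5 0 0 0 0 255;4 2 0 0 0 0 255;0 0 0 0 0 0 255;0 0 0 0 0 0 255;0 0 0 0 0 0 255;0 0 0 0 0 0 255;0 0 0 0 0 0 255;0 0 0 0 0 0 255"

```text
time: 49.25
position: [0.4808, -0.0228, 0.0978]
tool_rot: [-3.137, -0.166, 0.007]
ft_force: [-5.6, -2.6, 2.6]
grip_width: 0.009
grip_force: 2.9
```

Call:
move_arm --increments "1 0 0 0 0 0 255;1 0 0 0 0 0 255;1 0 0 0 0 0 255;1 0 0 0 0 0 255;0 0 0 0 0 0 255;0 0 0 0 0 0 255;0 0 0 0 0 0 255;0 0 0 0 0 0 255"

```text
time: 49.92
position: [0.4813, -0.0226, 0.0976]
tool_rot: [-3.136, -0.166, 0.02]
ft_force: [-15.5, -1.0, 12.0]
grip_width: 0.008
grip_force: 7.9
```

Call:
move_arm --increments "-8 0 0 0 0 0 255;-15 0 0 0 0 0 255;-20 10 10 0 0 0 255;0 34 10 0 0 0 255;0 34 0 0 0 0 255;0 34 0 0 0 0 255;0 25 -10 0 0 0 255;0 9 -10 0 0 0 255"

```text
time: 50.58
position: [0.4445, 0.1291, 0.099]
tool_rot: [-3.133, -0.176, -0.005]
ft_force: [-0.7, 0.7, -0.4]
grip_width: 0.006
grip_force: 0.0
```

Call:
move_arm --increments "4 0 0 0 0 0 255;5 0 0 0 0 0 255;5 0 0 0 0 0 255;3 0 0 0 0 0 255;3 0 0 0 0 0 255;2 0 0 0 0 0 255;0 0 0 0 0 0 255;0 0 0 0 0 0 255"

```text
time: 51.25
position: [0.4647, 0.1227, 0.0983]
tool_rot: [3.137, 0.166, -0.004]
ft_force: [-4.4, -2.2, 3.4]
grip_width: 0.006
grip_force: 2.5
```

Call:
move_arm --increments "1 0 0 0 0 0 255;1 0 0 0 0 0 255;1 0 0 0 0 0 255;1 0 0 0 0 0 255;0 0 0 0 0 0 255;0 0 0 0 0 0 255;0 0 0 0 0 0 255;0 0 0 0 0 0 255"

```text
time: 51.92
position: [0.4652, 0.1229, 0.0981]
tool_rot: [3.137, 0.167, -0.016]
ft_force: [-14.6, -1.8, 11.6]
grip_width: 0.004
grip_force: 7.2
```

Call:
move_arm --increments "-6 0 0 0 0 0 255;-14 0 0 0 0 0 255;-10 0 15 0 0 0 255;0 0 35 0 0 0 255;0 0 35 0 0 0 255;0 0 35 0 0 0 255;0 0 35 0 0 0 255;0 0 30 0 0 0 255"

```text
time: 52.58
position: [0.4407, 0.1238, 0.2864]
tool_rot: [-3.135, -0.167, -0.006]
ft_force: [1.1, 0.7, -0.3]
grip_width: 0.002
grip_force: 0.0
```

Call:
move_arm --increments "0 0 0 0 0 0 255;0 0 0 0 0 0 255;0 0 0 0 0 0 255;0 0 0 0 0 0 255;0 0 0 0 0 0 255;0 0 0 0 0 0 255;0 0 0 0 0 0 255;0 0 0 0 0 0 255"

```text
time: 53.25
position: [0.4397, 0.1239, 0.283]
tool_rot: [3.137, 0.168, -0.0]
ft_force: [-0.1, 0.8, 0.7]
grip_width: 0.001
grip_force: 0.0
```

Run:
```python
from h import *
from fit import rect
st(); p=ctrl.get_image('wrist'); P=cloud(p,True); q=ctrl.get_image('scene'); 
a=cv2.resize(q['frame'],(800,600),interpolation=cv2.INTER_CUBIC); cv2.imwrite('pics/end.png',cv2.cvtColor(a,cv2.COLOR_RGB2BGR))
rect(P,(.44,.62,.2,.4),.043,.056,'thinbar'); S=cloud(q); rect(S,(.44,.62,.2,.4),.043,.056,'thin scene'); rect(S,(.36,.43,-.04,.04),.012,.025,'tape'); 
T=cloud(ctrl.get_image('top')).reshape(-1,3); rect(T,(.44,.62,.2,.4),.04,.056,'thin top'); rect(S,(.34,.45,-.32,-.19),.050,.062,'thick')
```

```text
t 53.25 pos [439.7 123.9 283. ] toolz [-0. -0. -1.] yaw_y -83.9 q [-0.85 -0.15  0.46  1.82  0.07  1.45 -1.86] F [-0.1  0.8  0.7] w 0.1 gf 0.0
thinbar 944 [527.1 310. ] [120.3  20.1] 3.0 z [43.5 47.1 49.1] mean [526.8 308.8  46.7]
thin scene 202 [547.7 311.3] [72.9 19.1] 2.8 z [43.6 46.9 48.8] mean [547.6 312.8  46.6]
tape 322 [391.9  -5.6] [59.  60.3] 23.6 z [12.8 17.1 18.7] mean [390.2  -3.8  16.7]
thin top 288 [528.3 313.1] [118.2  35.4] 12.1 z [41.5 48.7 54. ] mean [524.7 309.2  48.4]
thick 235 [ 386.6 -255.5] [128.8  21.6] 84.0 z [50.7 55.9 58.2] mean [ 386.9 -249.    55.2]
```

View pics/end.png

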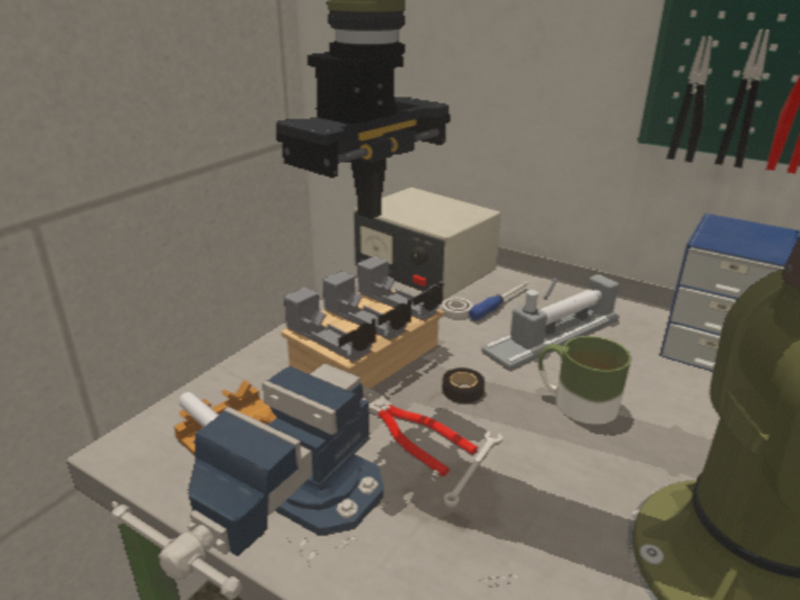

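The final view shows all three caps shut (365,330), the thick bar between the centres (565,310) and the thin bar on the stand (200,410). The tape and screwdriver are where they started, and the arm is clear of everything.

```bash
python3 -c "
from bench import ctrl
print(ctrl.close_job())"
```

```text
the job is handed in; nothing more can be done
None
```

The job is handed in: the thick bar is held snugly between the centres, the one thin bar present lies in its own notch on the stand, all three caps are pressed shut, and the screwdriver and tape were left alone; no verdict came back.

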